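# Set a rinsed probe to drain on its sloping rest

### The job

Set the rinsed pH probe to drain: first stand the small open cup upright on the floor of the ring at the low end of the steel rest, then lay the probe in both notches of the rest, sloping down, with its guarded tip over the mouth of the cup. Set the probe down gently, do not drop it, and leave everything else on the bench where it is.

Things in the scene. Friction and masses are not known exactly. Their poses are not given: they have to be found in the camera images.
- rest: Fixed steel draining rest: flat base 200 x 74 x 6 mm (x -66 to 134 mm), two thin notched posts, at x = 29 mm (low) and -48 mm (high), and a low ring at the low end. Origin at bench height, under the cradle's origin; x level, towards the ring; z up. Notch heads: 8 mm thick along x, 36 mm wide, reaching 6 mm above the axis of a laid probe; highest point about 138 mm above the bench.
- cradle: The rest's two V notches (90 degrees, open upwards). Origin 118 mm above the bench, ON THE AXIS of a properly laid probe; x along that axis, 15.5 degrees downhill towards the ring; z square to it, upwards. Low notch at x = 30 mm, high one at x = -50 mm. A probe whose origin and x axis coincide with these lies right, its tip over the middle of the ring.
- ring_floor (a point): Centre of the ring's floor (top of the base plate, 6 mm above the bench), 101 mm from the rest's origin along its x. Ring: bore 47 mm, wall 4 mm, 18 mm high, so its top is 24 mm above the bench.
- probe: Loose cordless pH probe, 245 mm long, 90 g, lying level. Origin on its axis at mid shaft (12 mm above the bench at the start); x towards the tip. Round grey shaft, 14 mm diameter, x = -80 to 80 mm; square black head 24 x 24 mm, x = -140 to -80 mm; round grey tip guard, 24 mm diameter, x = 80 to 105 mm, glass bulb in its end. Centre of mass near x = -18 mm.
- probe_tip (a point): Middle of the end face of the probe's tip guard, at probe x = 105 mm.
- cup: Loose small open cup of frosted grey plastic, 55 mm tall, 38 mm across at the foot, 44 mm at the rim, wall 2.5 mm, about 30 g, upright. Origin at the centre of its underside; z up.
- cup_mouth (a point): Centre of the cup's rim, 55 mm above its underside; the mouth is 39 mm across inside.
- jar: Bystander, leave alone: capped sample jar, 42 mm across, 50 mm tall. Origin at the centre of its underside.
- dropper: Bystander, leave alone: amber bottle with black cap, 38 mm across, 85 mm tall. Origin at the centre of its underside.
- beaker: Bystander, leave alone: empty glass beaker, 68 mm across the rim, 85 mm tall. Origin at the centre of its underside.
- wash: Bystander, leave alone: white wash bottle with blue cap, 64 mm across, 170 mm tall. Origin at the centre of its underside.
- weight: Bystander, leave alone: small steel balance weight with a knob on top, 32 mm across, 38 mm tall. Origin at the centre of its underside.
- spatula: Bystander, leave alone: slim steel lab spatula lying flat, 165 mm long, 4 mm thick. Origin at the centre of its underside.

How it is judged:
On the way, in this order (a step that is already met when the one before it is completed fails the run):
1. the cup stands upright and free in the ring (horizontal distance between cup and ring_floor below 0.008 m and z of cup in the frame of ring_floor between -0.003 and 0.004 m and angle between cup's own z axis and vertical below 0.08 rad and contact force between the fingers and cup below 0.1 N and linear speed of cup below 0.02 m/s), for 0.2 s.
2. the probe lies free in both notches with its tip over the cup (y of probe in the frame of cradle between -0.006 and 0.006 m and z of probe in the frame of cradle between -0.004 and 0.005 m and angle between the x axis of probe and the x axis of cradle, either way round below 0.08 rad and horizontal distance between probe_tip and cup_mouth below 0.019 m and contact force between probe and rest above 0.1 N and contact force between the fingers and probe below 0.1 N and linear speed of probe below 0.02 m/s), for 0.2 s.
At the end, for the whole second after the job is handed in: Cup upright (0.08 rad) on the ring floor (8 mm of centre, 4 mm of height); probe in both notches (6 mm sideways, -4 to +5 mm in height, 0.08 rad from the cradle axis), its tip within 19 mm of the cup mouth's centre seen from above; both released and at rest (all of step 1 and all of step 2); the robot touches nothing.
It fails at once if the probe is dropped (moves faster than 0.6 m/s out of the fingers) (contact force between the fingers and probe below 0.05 N and linear speed of probe above 0.6 m/s).
It fails at once if a bystander is moved more than 30 mm (distance of any of jar, dropper, beaker, wash, weight, spatula from where it was at the start of the episode above 0.03 m).
It also fails if it takes over 61 s, if anything falls off the work surface, if the arm or the gripper's body presses on something with over 40 N, if the wrist force passes 120 N, or if a joint passes its speed limit or range.

### The arm

A 7-joint arm with a two-finger parallel gripper is mounted at the origin on the work surface. World frame = base frame: x ahead of the robot, y to its left, z up, the work surface at z = 0. Lengths are in m, angles in rad, forces in N, time in s.
With the tool pointing down it reaches from about 0.425 to 0.925 m from the base axis. Payload 6.8 kg.
Tool frame: the origin (TCP) lies midway between the tips of the shut fingers; the grasp point (between the pads) lies 19 mm behind it; z points along the fingers, x is the direction in which the jaws open and shut, and the axes are right-handed (so a half turn about z gives the same grasp; the last joint's range is limited). The gripper opens to 85 mm and grips with 20 to 120 N. Pads are 22 mm wide; open, the fingers measure 114 mm over their backs; the gripper's body (76 mm by 85 mm) begins 54 mm behind the grasp point. The pads swing forward as they close: fully open they stand 13 mm farther back than shut.
Start: joints at [1.046, 0.477, 0.022, 1.555, -0.011, 1.109, -0.083], TCP at [0.273, -0.617, 0.207] pointing down, gripper open.
Joint ranges: [-2.96, 2.96], [-0.34, 2.1], [-1.41, 1.46], [0.24, 2.44], [-1.37, 4.51], [0.17, 1.92], [-2.96, 2.96]. Speed limits (rad/s): [2.39, 2.39, 3.14, 3.14, 3.14, 3.14, 3.14].

### API

Orientations are given as a unit quaternion [w, x, y, z].
In Python, from station import bot, imaging, nets gives the robot as it stands. The module is installed in compiled form; this text tells all that it offers.
- The arm moves only by the tool apply_moves, never from a script. Its argument "moves" is text: rows parted by semicolons, each of 7 numbers parted by spaces: the gripper command: -1 is fully open, 1 is shut, values between are in proportion, then the shift along the tool's x, y, z normalised to -1 to 1, where 1 is 120 mm, then the turn, a rotation vector about the tool's x, y, z normalised to -1 to 1, where 1 is 4 degrees. In form: hand dx dy dz rx ry rz; .... A call has 1 to 12 rows; each row shifts and turns the commanded pose from where the row before left it, along the tool's axes as they then stand; what a row does not reach is not made up. A row lasts 1/12 s, in which the tool goes at most 41.7 mm and 7.16 degrees, less where a joint would pass 70% of its speed; a pose out of reach is approached as far as the arm can. A call with a number of a shift or a turn outside -1 to 1 is refused whole. A call with a gripper value outside its range is refused whole. The fingers move at their own pace and stop on an object; "force" is the grip in N (left out, the last holds). Time passes only in rows, so rows that do not move let the fingers close. It gives the time, the measured TCP pose, the force and the opening at its end, in the units of the state.
- bot.get_obs(): the state, without advancing time (a new reading comes with each control period).
- imaging.read_camera(name): name is "side" or "top"; returns a dict with "image" (420x560x3 uint8, red, green, blue), "fx", "fy", "cx", "cy" (pixels), "view" (4x4, takes a point from world to camera coordinates). Camera axes: x right, y down, z forward; pixel columns grow to the right and rows downward; lengths in m; the calibration is good to about 2 mm. A picture is of the moment at which its call begins. There is no depth.
- bot.hand_in(): hands the job in, once; it reports no verdict.
Trained networks look in a picture, given as the dict that the camera call returned (one of the last four; its "shot" number tells which), for a name from the list of things; names that differ only in an ending like _2 or _b are one class to them, and where a whole thing is asked for, a point or a joint stands for the part that bears it (a point fixed in the world has none). Each returns a list of dicts, best first, with "score" (0 to 1); they miss things now and then, are a little off and sometimes report something else, mostly with a low value. They report only what shows in the picture. A call takes as long as a camera call.
- nets.spot_in(picture, name): "rect" ([left, top, right, bottom] in pixels, round what is visible of it).
- nets.outline_of(picture, name): "region" (420x560 bool, what is visible of it) and "rect" ([left, top, right, bottom] in pixels, round what is visible of it).
- nets.spot_point(picture, name): "location" ([column, row] in pixels: a listed point, or the origin of a listed thing).
The state is a dict: "t": time; "q": joint angles; "joint_vel": joint speeds; "joint_torque": joint torques, N m; "eef_pos": TCP position; "tool_rot": TCP orientation; "contact_force": force on the tool from outside, world axes, zero at the start; "torque": the same for the moment, N m; "gripper_width": opening from 0.0 (shut) to 1.0 (fully open).
Only numpy, scipy, OpenCV 4.12 (cv2) and the standard library are available. Lean on these libraries where they do the work, as an engineer would, in place of code of your own. Each camera call takes 0.05 s, during which the arm holds its last target.

## Working session

There is one attempt and no reset: what is moved stays moved. The work goes in short steps, Python scripts to look and compute and a tool call to move; the robot and the scene stay as the last step left them, time stands still between calls to the robot, and variables do not carry over. Pictures are saved under pics/ and viewed, and the job is handed in when it is done.

Besides the shell and the picture viewer there is one more tool, called after ">>>" by a JSON object that holds its "api" and its "payload". apply_moves: Moves the arm, as the interface text tells. Scaled input: -1 to 1 covers 120 mm each way for a shift and 4 degrees each way for a turn. Its arguments: {"type":"object","properties":{"moves":{"type":"string"},"force":{"type":"number"}},"required":["moves"]}

```bash
mkdir -p pics; cat > h.py <<'E'
import numpy as np, cv2
from station import bot, imaging, nets
def pose(o): 
    return np.array(o["eef_pos"]),np.array(o["tool_rot"])
def save(p,n,rects=()):
    im=p["image"][:,:,::-1].copy()
    for r in rects: cv2.rectangle(im,(int(r[0]),int(r[1])),(int(r[2]),int(r[3])),(0,255,0),1)
    cv2.imwrite("pics/"+n,im)
def K(p): return np.array([[p["fx"],0,p["cx"]],[0,p["fy"],p["cy"]],[0,0,1]])
def proj(p,X):
    X=np.atleast_2d(X); V=np.array(p["view"]); c=X@V[:3,:3].T+V[:3,3]
    return np.c_[p["fx"]*c[:,0]/c[:,2]+p["cx"],p["fy"]*c[:,1]/c[:,2]+p["cy"]]
def onz(p,uv,z):
    V=np.array(p["view"]);R=V[:3,:3];t=V[:3,3];C=-R.T@t
    d=R.T@np.array([(uv[0]-p["cx"])/p["fx"],(uv[1]-p["cy"])/p["fy"],1])
    return C+d*(z-C[2])/d[2]
def tri(p1,u1,p2,u2):
    P1=K(p1)@np.array(p1["view"])[:3];P2=K(p2)@np.array(p2["view"])[:3]
    X=cv2.triangulatePoints(P1,P2,np.array(u1,float).reshape(2,1),np.array(u2,float).reshape(2,1))
    return (X[:3]/X[3]).ravel()
E
python3 - <<'E'
from h import *
o=bot.get_obs(); print({k:np.round(v,3) for k,v in o.items()})
for n in ("top","side"):
    p=imaging.read_camera(n); save(p,n+"0.png")
    V=np.array(p["view"]); print(n,p["fx"],"cam at",-V[:3,:3].T@V[:3,3], V[2,:3])
    for k in "rest cradle ring_floor probe probe_tip cup cup_mouth jar dropper beaker wash weight spatula".split():
        r=nets.spot_point(p,k); 
        try: b=[(np.round(x["rect"]),round(x["score"],2)) for x in nets.spot_in(p,k)[:2]]
        except Exception as e: b=e
        print(k,[(np.round(x["location"],1),round(x["score"],2)) for x in r[:2]],b)
E
```

```text
{'t': np.float64(0.0), 'q': array([ 1.046,  0.478,  0.022,  1.556, -0.012,  1.109, -0.083]), 'joint_vel': array([-0.001, -0.001, -0.001,  0.001, -0.001,  0.   , -0.   ]), 'joint_torque': array([ 0.0000e+00, -5.9645e+01,  1.6080e+00, -2.8119e+01,  1.2000e-02,
        9.0000e-03,  0.0000e+00]), 'eef_pos': array([ 0.273, -0.617,  0.206]), 'tool_rot': array([-0.   ,  0.838, -0.546, -0.001]), 'contact_force': array([ 0.071, -0.23 ,  0.322]), 'torque': array([ 0.007,  0.009, -0.026]), 'gripper_width': np.float64(1.001)}
top 425.7629535039468 cam at [ 0.4830574  -0.01778288  1.13178944] [ 0.09994277  0.01898176 -0.99481211]
rest [(array([367.6, 243.4]), 0.6), (array([267.3, 184.5]), 0.19)] [(array([338., 218., 392., 300.]), 0.59)]
cradle [(array([376.1, 245.5]), 0.68), (array([268.7, 307.2]), 0.48)] []
ring_floor [(array([352.3, 281.2]), 0.62)] [(array([336., 215., 393., 300.]), 0.95)]
probe [(array([162. , 245.3]), 0.67)] [(array([129., 204., 196., 279.]), 0.71), (array([263., 253., 283., 269.]), 0.21)]
probe_tip [(array([189.7, 276.9]), 0.68)] [(array([125., 204., 196., 278.]), 0.67)]
cup
[... 1477 characters left out ...]
324., 232.]), 0.82), (array([276., 120., 346., 180.]), 0.58)]
cup_mouth [(array([313.3, 212.6]), 0.72)] [(array([307., 206., 322., 236.]), 0.84), (array([219., 369., 234., 385.]), 0.49)]
jar [(array([356.4, 232.3]), 0.62)] [(array([352., 218., 372., 239.]), 0.9)]
dropper [(array([210.4, 283.2]), 0.84), (array([314.6, 212.3]), 0.5)] [(array([202., 261., 222., 291.]), 0.91)]
beaker [(array([222.3, 188.1]), 0.64)] [(array([206., 157., 227., 193.]), 0.76)]
wash [(array([260.4, 125.7]), 0.74)] [(array([252.,  79., 274., 134.]), 0.96), (array([308., 206., 325., 236.]), 0.63)]
weight [(array([229.6, 378.6]), 0.54)] []
spatula [(array([237.1, 232. ]), 0.76)] [(array([209., 223., 268., 236.]), 0.45)]
```

```bash
python3 - <<'E'
import cv2
for n,(x0,y0,x1,y1) in {"top":(100,120,480,340),"side":(190,70,390,400)}.items():
    im=cv2.imread(f"pics/{n}0.png")[y0:y1,x0:x1]; f=2 if n=="top" else 1.8
    cv2.imwrite(f"pics/{n}0z.png",cv2.resize(im,None,fx=f,fy=f,interpolation=cv2.INTER_CUBIC))
E
```

```text
(no output)
```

View pics/top0z.png

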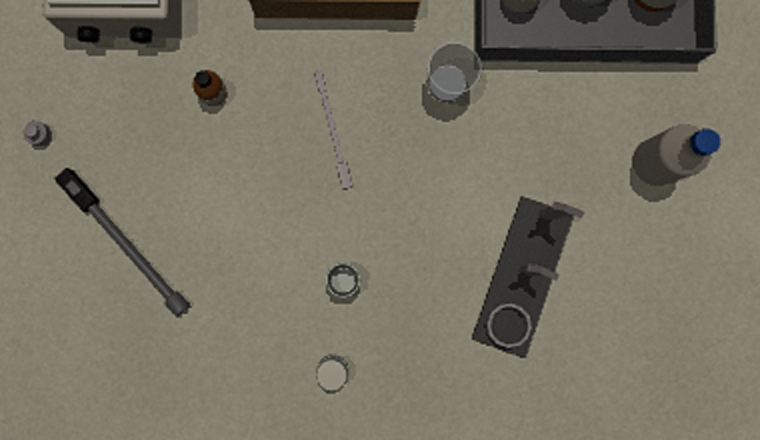

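View pics/side0z.png

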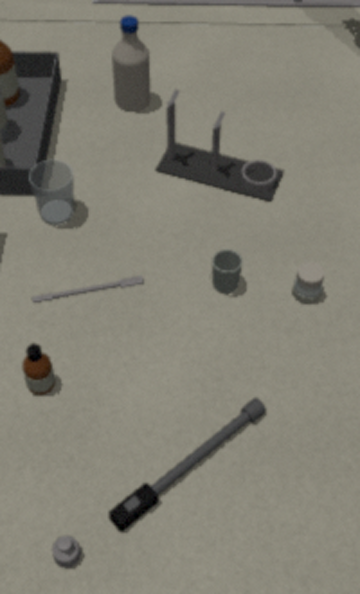

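```bash
python3 - <<'E'
import cv2,numpy as np
def crop(n,x0,y0,x1,y1,f):
    im=cv2.imread(f"pics/{n}0.png")[y0:y1,x0:x1]
    return cv2.resize(im,None,fx=f,fy=f,interpolation=cv2.INTER_CUBIC)
cv2.imwrite("pics/rt.png",crop("top",325,205,405,305,6))
cv2.imwrite("pics/rs.png",crop("side",265,110,355,185,8))
a=crop("top",115,195,205,285,6); cv2.imwrite("pics/pt.png",a)
cv2.imwrite("pics/ps.png",crop("side",240,280,345,370,6))
E
```

```text
(no output)
```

View pics/rt.png

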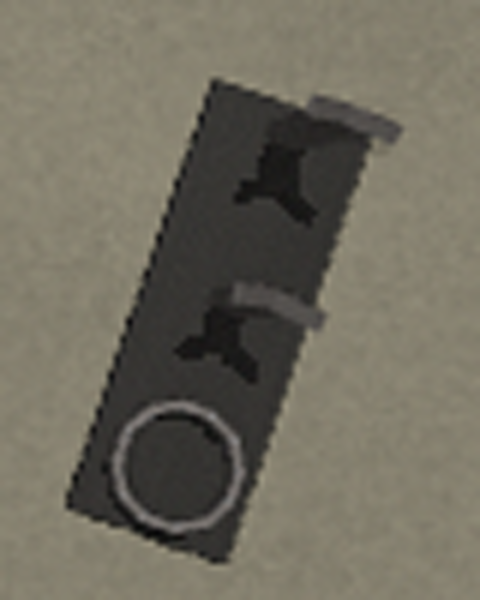

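View pics/rs.png

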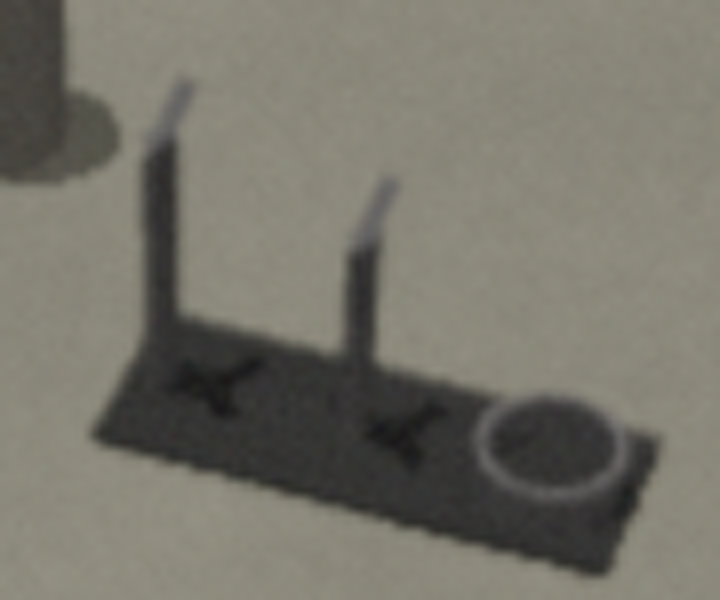

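View pics/pt.png

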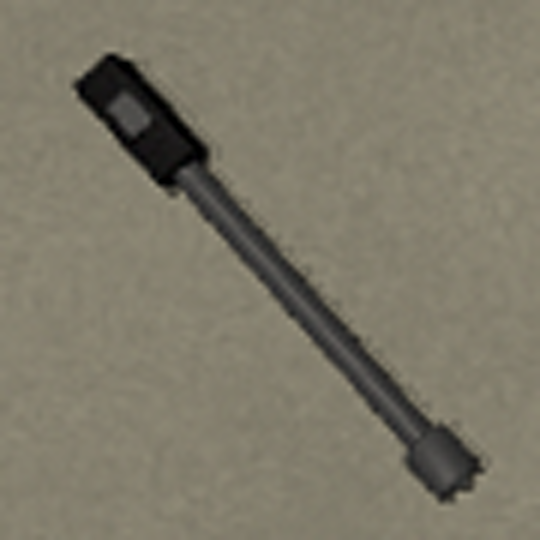

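View pics/ps.png

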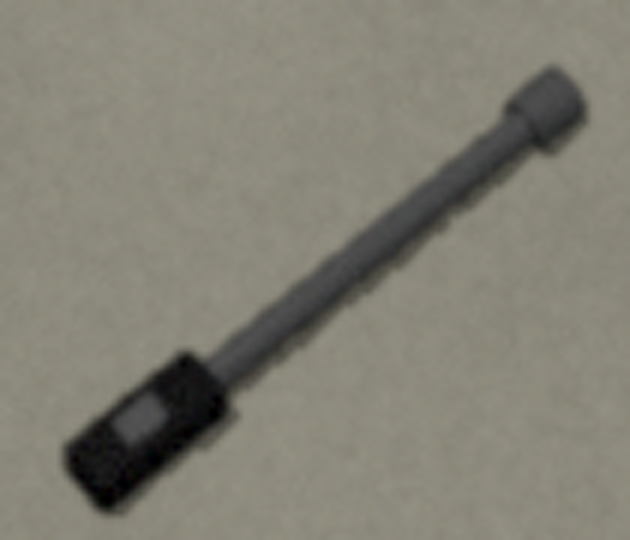

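```bash
cat > fit.py <<'E'
from h import *
from scipy.optimize import least_squares
T=imaging.read_camera("top");S=imaging.read_camera("side")
u=lambda z,f,o:(np.array(z,float)+.5)/f-.5+np.array(o)
def rest():
    t=np.tan(np.radians(15.5))
    zt=lambda x:.118-x*t+.0065
    A=[((-.066,1,.006),(214,82)),((.134,1,.003),(70,503)),((.134,-1,.003),(225,562))]
    M=[(T,(-.066,-.037,.006),u((214,82),6,(325,205))),(T,(.134,-.037,.003),u((70,503),6,(325,205))),(T,(.134,.037,.004),u((225,562),6,(325,205))),
     (T,(.101,0,.024),u((178,467),6,(325,205))),(T,(-.048,0,zt(-.048)),u((355,119),6,(325,205))),(T,(.029,0,zt(.029)),u((278,305),6,(325,205))),
     (S,(-.066,-.037,.003),u((94,433),8,(265,110))),(S,(.134,-.037,.003),u((605,572),8,(265,110))),(S,(.134,.037,.006),u((660,437),8,(265,110))),
     (S,(.101,0,.024),u((551,446),8,(265,110))),(S,(-.048,0,zt(-.048)-.003),u((172,110),8,(265,110))),(S,(.029,0,zt(.029)-.003),u((378,213),8,(265,110)))]
    best=None
    for sy in (1,-1):
      for y0 in np.arange(0,6.3,.7):
        def f(p):
            c,s=np.cos(p[2]),np.sin(p[2]);r=[]
            for cam,X,uv in M:
                X=np.array(X)*[1,sy,1]
                r+=list((proj(cam,[p[0]+c*X[0]-s*X[1],p[1]+s*X[0]+c*X[1],X[2]])[0]-uv))
            return np.array(r)
        q=least_squares(f,[.6,-.2,y0],loss="soft_l1")
        if best is None or q.cost<best[0].cost: best=(q,sy,f(q.x))
    return best
if __name__=="__main__":
    q,sy,r=rest();print("rest",q.x,np.degrees(q.x[2]),sy,"\n",np.round(r.reshape(-1,2),1).tolist())
    p=q.x;print("ring",p[:2]+.101*np.array([np.cos(p[2]),np.sin(p[2])]))
    # probe: head end centre mid-height, tip end centre
    for nm,ax,a,b in (("head-join",-.08,(185,172),(212,372)),("tip-join",.08,(420,447),(520,115))): 
        ua,ub=u(a,6,(115,195)),u(b,6,(240,280))
        print(nm,tri(T,ua,S,ub),onz(T,ua,.012),onz(S,ub,.012))
    # end face
    print("tipend",onz(T,u((466,480),6,(115,195)),.012)); print("headend",onz(T,u((95,72),6,(115,195)),.018))
    for p,n in((T,"cupT"),(S,"cupS")):
        ro=nets.outline_of(p,"cup")[:1]
        for k in ro:print(n,k["score"],k["rect"],np.argwhere(k["region"]).mean(0)[::-1])
    im=T["image"][240:320,250:295,::-1];cv2.imwrite("pics/ct.png",cv2.resize(im,None,fx=8,fy=8,interpolation=2)[:600])
    im=S["image"][195:245,295:380,::-1];cv2.imwrite("pics/cs.png",cv2.resize(im,None,fx=8,fy=8,interpolation=2))
E
python3 fit.py
```

```text
rest [ 0.52717708 -0.25297469  2.80694085] 160.82586427921999 1 
 [[0.0, -0.5], [-1.0, 1.0], [0.1, 1.1], [-0.0, 0.3], [0.3, 0.2], [0.4, 0.4], [-1.0, 0.5], [-0.3, 0.5], [0.2, -0.2], [-0.1, -0.3], [-0.7, 0.1], [-0.8, -0.5]]
ring [ 0.43178009 -0.21980222]
head-join [0.57653146 0.32845008 0.01629846] [0.57796078 0.32975633 0.012     ] [0.57588612 0.32650289 0.012     ]
tip-join [0.46030693 0.21951032 0.01899013] [0.45895094 0.22105946 0.012     ] [0.46072861 0.21543589 0.012     ]
tipend [0.44499965 0.20040651 0.012     ]
headend [0.6212053  0.36990272 0.018     ]
cupT 0.47 [263.0, 251.4, 284.5, 269.1] [271.06060606 259.37121212]
cupS 0.85 [306.8, 206.0, 322.8, 232.6] [315.29411765 219.8907563 ]
```

View pics/ct.png

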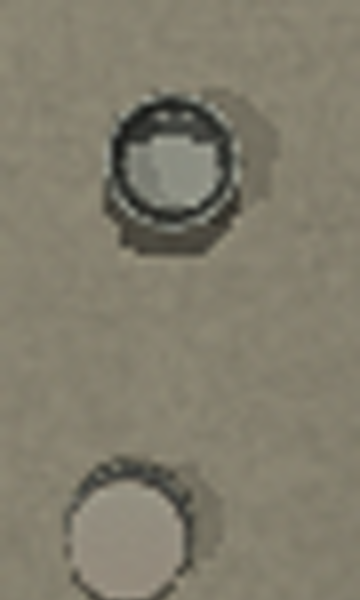

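View pics/cs.png

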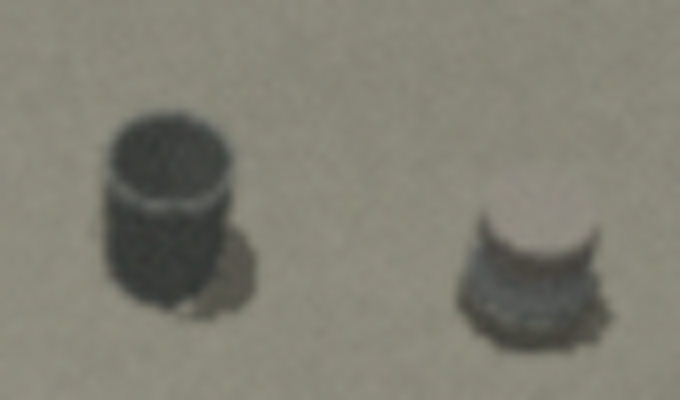

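```bash
python3 - <<'E'
from h import *
T=imaging.read_camera("top");S=imaging.read_camera("side")
a=(270.9,259.6);b=(315.8,214.6)
print("cup",tri(T,a,S,b),onz(T,a,.055),onz(S,b,.055))
for n,uv,z in(("wash",(425,199),0),("jar",(265.5,307),.05),("beaker",(321.9,163),0)):print(n,onz(T,uv,z))
print("wash side",onz(S,(260.4,125.7),0))
X=lambda x,z:(np.array([.5272,-.2530,0])+x*np.array([-.9445,.3284,0])+[0,0,z])
print(proj(T,X(.101,.006)))
E
```

```text
cup [ 0.48626022 -0.00522677  0.05445463] [ 0.48724096 -0.00529874  0.055     ] [ 0.48552539 -0.00471962  0.055     ]
wash [ 0.65506912 -0.41308759  0.        ]
jar [0.36900987 0.00639206 0.05      ]
beaker [ 0.74945398 -0.13830288  0.        ]
wash side [ 0.658369   -0.41841473  0.        ]
[[352.97937556 282.37340396]]
```

```bash
cat >> h.py <<'E'
from scipy.spatial.transform import Rotation as Ro
def Rd(yaw,tilt=0):  # tool down, x at yaw deg; tilt about tool x deg
    c,s=np.cos(np.radians(yaw)),np.sin(np.radians(yaw))
    return Ro.from_matrix(np.array([[c,s,0],[s,-c,0],[0,0,-1]]))*Ro.from_euler("x",tilt,degrees=True)
def go(tgt,yaw,tilt=0):
    o=bot.get_obs();p,q=pose(o);R=Ro.from_quat(q[[1,2,3,0]]);G=Rd(yaw,tilt)
    print("t",o["t"],"p",np.round(p,4),"w",round(float(o["gripper_width"]),3),"F",np.round(o["contact_force"],2))
    x=R.as_matrix()[:,0];print("yaw now",np.degrees(np.arctan2(x[1],x[0])))
    print("shift units (after turn done)",np.round(G.inv().apply(np.array(tgt)-p)/.12,3)," now-frame",np.round(R.inv().apply(np.array(tgt)-p)/.12,3))
    print("turn units",np.round(np.degrees((R.inv()*G).as_rotvec())/4,3))
E
python3 -c "
from h import *
go([.4863,-.005,.2],-109.2)"
```

```text
t 3.0 p [ 0.2733 -0.6172  0.2071] w 1.0 F [-0.12  1.03  0.4 ]
yaw now -66.11790628184944
shift units (after turn done) [-5.402e+00  2.000e-03  5.900e-02]  now-frame [-3.946 -3.688  0.059]
turn units [-1.0000e-03 -0.0000e+00  1.0771e+01]
```

>>> {"api": "apply_moves", "payload": {"moves": "-1 0 0 0 0 0 1;-1 0 0 0 0 0 1;-1 0 0 0 0 0 1;-1 0 0 0 0 0 1;-1 0 0 0 0 0 1;-1 0 0 0 0 0 1;-1 0 0 0 0 0 1;-1 0 0 0 0 0 1;-1 0 0 0 0 0 1;-1 0 0 0 0 0 1;-1 0 0 0 0 0 0.75"}}

```text
t: 3.92
eef_pos: [0.2734, -0.6172, 0.2071]
tool_rot: [0.0, -0.578, 0.816, -0.0]
contact_force: [0.2, -0.1, 0.2]
gripper_width: 1.002
```

```bash
python3 -c "
from h import *
go([.4863,-.005,.2],-109.2)"
```

```text
t 3.9167 p [ 0.2734 -0.6172  0.2071] w 1.002 F [ 0.19 -0.12  0.21]
yaw now -109.31599470667356
shift units (after turn done) [-5.401e+00  2.000e-03  5.900e-02]  now-frame [-5.401  0.013  0.059]
turn units [-0.001  0.    -0.029]
```

>>> {"api": "apply_moves", "payload": {"moves": "-1 -0.3 0 0 0 0 0;-1 -0.3 0 0 0 0 0;-1 -0.3 0 0 0 0 0;-1 -0.3 0 0 0 0 0;-1 -0.3 0 0 0 0 0;-1 -0.3 0 0 0 0 0;-1 -0.3 0 0 0 0 0;-1 -0.3 0 0 0 0 0;-1 -0.3 0 0 0 0 0;-1 -0.3 0 0 0 0 0;-1 -0.3 0 0 0 0 0;-1 -0.3 0 0 0 0 0"}}

```text
t: 4.92
eef_pos: [0.4151, -0.2075, 0.2075]
tool_rot: [0.0, -0.58, 0.815, -0.0]
contact_force: [1.0, -0.0, -0.6]
gripper_width: 0.999
```

>>> {"api": "apply_moves", "payload": {"moves": "-1 -0.3 0 0 0 0 0;-1 -0.3 0 0 0 0 0;-1 -0.3 0 0 0 0 0;-1 -0.3 0 0 0 0 0;-1 -0.3 0 0 0 0 0;-1 -0.3 0 0.06 0 0 0;-1 0 0 0 0 0 0"}}

```text
t: 5.5
eef_pos: [0.4871, 0.0029, 0.1997]
tool_rot: [0.002, -0.584, 0.812, 0.001]
contact_force: [-0.0, 0.1, 0.4]
gripper_width: 1.002
```

```bash
python3 -c "
from h import *
go([.4863,-.005,.022],-109.2)"
```

```text
t 5.5 p [0.4871 0.0029 0.1997] w 1.002 F [-0.02  0.06  0.39]
yaw now -108.5694502530686
shift units (after turn done) [ 0.064 -0.015  1.481]  now-frame [ 0.07  -0.014  1.481]
turn units [-0.004  0.054  0.158]
```

>>> {"api": "apply_moves", "payload": {"moves": "-1 0.06 -0.015 0.2 0 0 0;-1 0 0 0.25 0 0 0;-1 0 0 0.25 0 0 0;-1 0 0 0.1 0 0 0;-1 0 0 0 0 0 0"}}

```text
t: 5.92
eef_pos: [0.4824, -0.0128, 0.1011]
tool_rot: [-0.002, -0.58, 0.815, 0.002]
contact_force: [-0.5, -0.8, -0.7]
gripper_width: 0.995
```

```bash
python3 -c "
from h import *
T=imaging.read_camera('top');save(T,'t1.png');S=imaging.read_camera('side')
a=cv2.imread('pics/t1.png')[220:320,220:330]
b=S['image'][170:270,260:370,::-1]
cv2.imwrite('pics/t1z.png',np.hstack([cv2.resize(k,None,fx=3.5,fy=3.5,interpolation=2) for k in (a,b)]))
go([.4863,-.005,.022],-109.2)"
```

```text
t 6.0167 p [ 0.485  -0.0125  0.1041] w 0.999 F [ 0.25 -0.23  0.3 ]
yaw now -109.12286838001056
shift units (after turn done) [-0.062  0.01   0.685]  now-frame [-0.062  0.01   0.685]
turn units [ 0.004 -0.001  0.019]
```

View pics/t1z.png

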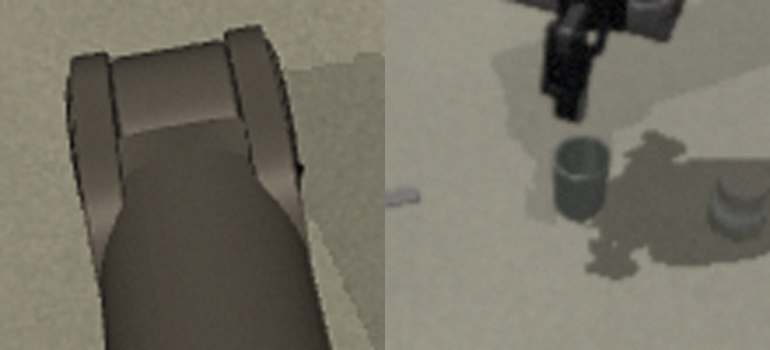

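>>> {"api": "apply_moves", "payload": {"moves": "-1 -0.062 0.01 0 0 0 0;-1 0 0 0 0 0 0;-1 0 0 0.15 0 0 0;-1 0 0 0.15 0 0 0;-1 0 0 0.15 0 0 0;-1 0 0 0.15 0 0 0;-1 0 0 0.085 0 0 0;-1 0 0 0 0 0 0;-1 0 0 0 0 0 0;-1 0 0 0 0 0 0"}}

```text
t: 6.85
eef_pos: [0.4872, -0.0048, 0.0228]
tool_rot: [0.001, -0.58, 0.815, -0.0]
contact_force: [-0.4, -0.0, -0.0]
gripper_width: 0.998
```

```bash
python3 -c "
from h import *
T=imaging.read_camera('top');save(T,'t2.png');S=imaging.read_camera('side')
a=cv2.imread('pics/t2.png')[220:320,220:330]
b=S['image'][170:270,260:370,::-1]
cv2.imwrite('pics/t2z.png',np.hstack([cv2.resize(k,None,fx=3.5,fy=3.5,interpolation=2) for k in (a,b)]))
go([.4863,-.005,.022],-109.2)"
```

```text
t 6.95 p [ 0.4872 -0.0049  0.0228] w 0.997 F [ 0.03 -0.41  0.11]
yaw now -109.1236948488479
shift units (after turn done) [0.003 0.007 0.007]  now-frame [0.003 0.007 0.007]
turn units [-0.029  0.011  0.019]
```

View pics/t2z.png

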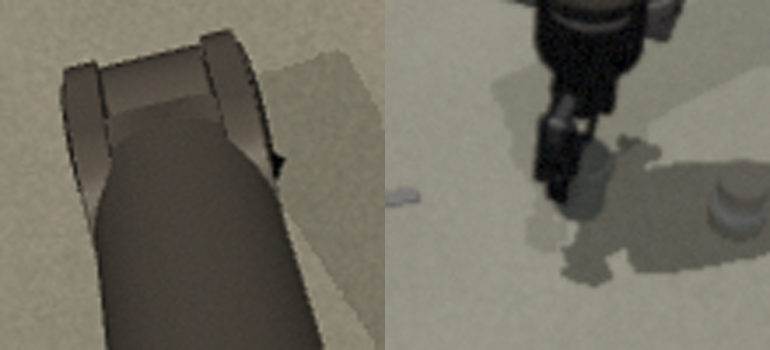

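>>> {"api": "apply_moves", "payload": {"moves": "0.2 0 0 0 0 0 0;0.5 0 0 0 0 0 0;1 0 0 0 0 0 0;1 0 0 0 0 0 0;1 0 0 0 0 0 0;1 0 0 0 0 0 0;1 0 0 0 0 0 0;1 0 0 0 0 0 0;1 0 0 0 0 0 0", "force": 25}}

```text
t: 7.7
eef_pos: [0.4867, -0.0052, 0.0223]
tool_rot: [0.0, -0.58, 0.815, -0.0]
contact_force: [-1.3, -0.4, 4.9]
gripper_width: 0.498
```

```bash
python3 -c "
from h import *
go([.4863,-.005,.12],-109.2)
"
```

```text
t 7.7 p [ 0.4867 -0.0052  0.0223] w 0.498 F [-1.29 -0.4   4.87]
yaw now -109.13845582596836
shift units (after turn done) [-0.     0.004 -0.815]  now-frame [-0.001  0.003 -0.815]
turn units [-0.014  0.001  0.015]
```

>>> {"api": "apply_moves", "payload": {"moves": "1 0 0 -0.1 0 0 0;1 0 0 -0.2 0 0 0;1 0 0 -0.25 0 0 0;1 0 0 -0.25 0 0 0;1 0 0 -0.1 0 0 0;1 0 0 0 0 0 0;1 0 0 0 0 0 0;1 0 0 0 0 0 0"}}

```text
t: 8.37
eef_pos: [0.4853, -0.0051, 0.1288]
tool_rot: [-0.001, -0.58, 0.815, 0.0]
contact_force: [0.4, -0.6, -0.6]
gripper_width: 0.498
```

```bash
python3 -c "
from h import *
S=imaging.read_camera('side');save(S,'s3.png')
b=S['image'][120:270,240:390,::-1]
cv2.imwrite('pics/s3z.png',cv2.resize(b,None,fx=4,fy=4,interpolation=2))
go([.4318,-.2198,.120],-109.2)"
```

```text
t 8.4167 p [ 0.4851 -0.005   0.1285] w 0.501 F [-0.09 -0.52 -1.05]
yaw now -109.11308605300313
shift units (after turn done) [ 1.836 -0.169  0.071]  now-frame [ 1.836 -0.166  0.072]
turn units [ 0.031 -0.014  0.022]
```

View pics/s3z.png

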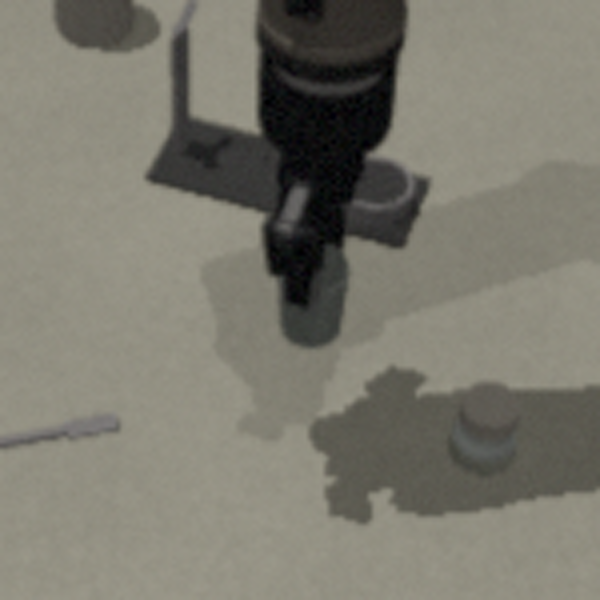

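```bash
python3 -c "
from h import *
S=imaging.read_camera('side')
print(onz(S,(240+(311.5/4)-.4,120+(331/4)-.4),.1065), proj(S,[.4851,-.005,.1065]))"
```

```text
[ 0.48372767 -0.00150999  0.1065    ] [[316.90996432 201.28454627]]
```

>>> {"api": "apply_moves", "payload": {"moves": "1 0.2 -0.021 0 0 0 0;1 0.23 -0.021 0 0 0 0;1 0.25 -0.021 0 0 0 0;1 0.25 -0.021 0 0 0 0;1 0.25 -0.021 0 0 0 0;1 0.23 -0.021 0 0 0 0;1 0.23 -0.021 0 0 0 0;1 0.196 -0.021 0 0 0 0;1 0 0 0 0 0 0;1 0 0 0 0 0 0;1 0 0 0 0 0 0;1 0 0 0 0 0 0"}}

```text
t: 9.47
eef_pos: [0.4332, -0.2183, 0.1292]
tool_rot: [-0.0, -0.581, 0.814, 0.001]
contact_force: [0.4, 0.2, -0.7]
gripper_width: 0.493
```

```bash
python3 -c "
from h import *
S=imaging.read_camera('side');save(S,'s4.png')
b=S['image'][90:210,260:380,::-1]
cv2.imwrite('pics/s4z.png',cv2.resize(b,None,fx=5,fy=5,interpolation=2))
go([.4318,-.2198,.029],-109.2)"
```

```text
t 9.5167 p [ 0.4333 -0.2183  0.1294] w 0.494 F [-0.1   0.73 -0.73]
yaw now -108.98835238558533
shift units (after turn done) [0.016 0.008 0.836]  now-frame [0.017 0.007 0.836]
turn units [0.01  0.007 0.053]
```

View pics/s4z.png

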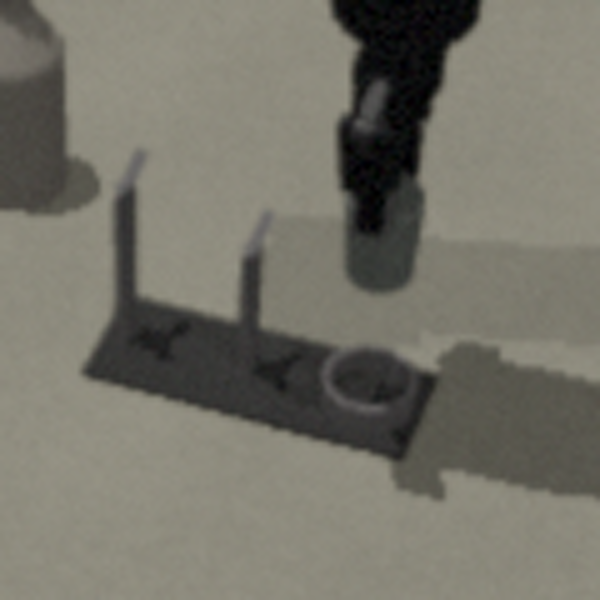

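>>> {"api": "apply_moves", "payload": {"moves": "1 0.016 0.008 0 0 0 0;1 0 0 0.15 0 0 0;1 0 0 0.2 0 0 0;1 0 0 0.15 0 0 0;1 0 0 0.1 0 0 0;1 0 0 0 0 0 0;1 0 0 0 0 0 0;1 0 0 0 0 0 0"}}

```text
t: 10.18
eef_pos: [0.4322, -0.2211, 0.0584]
tool_rot: [0.0, -0.58, 0.815, -0.0]
contact_force: [0.7, -0.7, -0.3]
gripper_width: 0.495
```

```bash
python3 -c "
from h import *
S=imaging.read_camera('side');save(S,'s5.png');T=imaging.read_camera('top')
b=S['image'][120:200,290:370,::-1]; a=T['image'][240:320,310:390,::-1]
cv2.imwrite('pics/s5z.png',np.hstack([cv2.resize(k,None,fx=5,fy=5,interpolation=2) for k in(a,b)]))
go([.4318,-.2198,.028],-109.2)"
```

```text
t 10.2833 p [ 0.4324 -0.2214  0.0587] w 0.498 F [-0.07 -0.12 -0.53]
yaw now -109.10386603484272
shift units (after turn done) [-0.011  0.009  0.256]  now-frame [-0.011  0.009  0.256]
turn units [-0.028 -0.001  0.024]
```

View pics/s5z.png

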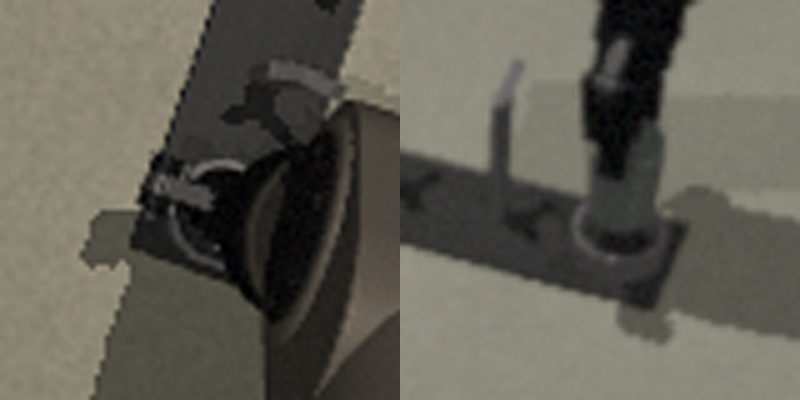

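>>> {"api": "apply_moves", "payload": {"moves": "1 -0.01 0 0.05 0 0 0;1 0 0 0.07 0 0 0;1 0 0 0.07 0 0 0;1 0 0 0.04 0 0 0;1 0 0 0.02 0 0 0;1 0 0 0 0 0 0;1 0 0 0 0 0 0;1 0 0 0 0 0 0"}}

```text
t: 10.95
eef_pos: [0.4319, -0.2207, 0.0278]
tool_rot: [-0.0, -0.58, 0.815, -0.0]
contact_force: [-0.7, -1.0, 5.9]
gripper_width: 0.502
```

```bash
python3 -c "
from h import *
S=imaging.read_camera('side');save(S,'s6.png');T=imaging.read_camera('top')
b=S['image'][120:200,290:370,::-1]; a=T['image'][240:320,310:390,::-1]
cv2.imwrite('pics/s6z.png',np.hstack([cv2.resize(k,None,fx=5,fy=5,interpolation=2) for k in(a,b)]))
go([.4318,-.2198,.028],-109.2)"
```

```text
t 11.05 p [ 0.4319 -0.2207  0.0278] w 0.494 F [-2.22 -1.83  6.54]
yaw now -109.154997444313
shift units (after turn done) [-0.007  0.003 -0.002]  now-frame [-0.007  0.003 -0.002]
turn units [-0.002 -0.008  0.011]
```

View pics/s6z.png

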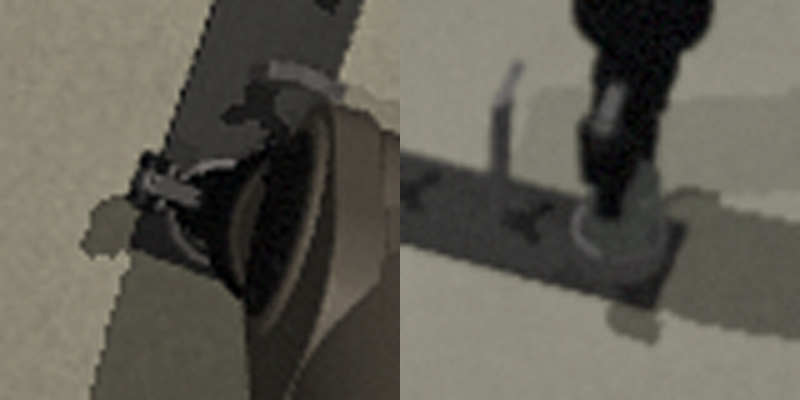

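>>> {"api": "apply_moves", "payload": {"moves": "0 0 0 0 0 0 0;-0.2 0 0 0 0 0 0;-0.5 0 0 0 0 0 0;-0.8 0 0 0 0 0 0;-1 0 0 0 0 0 0;-1 0 0 0 0 0 0;-1 0 0 0 0 0 0;-1 0 0 -0.2 0 0 0;-1 0 0 -0.3 0 0 0;-1 0 0 -0.3 0 0 0;-1 0 0 -0.3 0 0 0;-1 0 0 -0.3 0 0 0"}}

```text
t: 12.05
eef_pos: [0.4315, -0.2199, 0.1974]
tool_rot: [-0.0, -0.58, 0.815, 0.0]
contact_force: [0.2, -1.1, -0.5]
gripper_width: 1.001
```

>>> {"api": "apply_moves", "payload": {"moves": "-1 0 0 -0.3 0 0 0;-1 -0.3 0 -0.2 0 0 -1;-1 -0.3 0 0 0 0 0;-1 -0.3 0 0 0 0 0;-1 -0.3 0 0 0 0 0;-1 -0.3 0 0 0 0 0;-1 -0.3 0 0 0 0 0;-1 0 0 0 0 0 0;-1 0 0 0 0 0 0"}}

```text
t: 12.8
eef_pos: [0.4904, -0.0112, 0.2547]
tool_rot: [0.0, -0.61, 0.792, 0.0]
contact_force: [0.6, -1.0, 0.3]
gripper_width: 1.001
```

```bash
python3 -c "
from h import *
S=imaging.read_camera('side');save(S,'s7.png');T=imaging.read_camera('top');save(T,'t7.png')
b=S['image'][120:200,290:370,::-1]; a=T['image'][240:320,310:390,::-1]
cv2.imwrite('pics/s7z.png',np.hstack([cv2.resize(k,None,fx=5,fy=5,interpolation=2) for k in(a,b)]))
X=lambda x,z:(np.array([.5272,-.2530,0])+x*np.array([-.9445,.3284,0])+[0,0,z])
print('mouth expected',proj(T,X(.101,.061)),proj(S,X(.101,.061)))
go([.5185,.2733,.2],-47)"
```

```text
mouth expected [[356.97543656 283.46229475]] [[334.24138722 155.69735818]]
t 12.9 p [ 0.4899 -0.0144  0.2546] w 0.998 F [-0.4  -0.46 -0.25]
yaw now -105.15027732793101
shift units (after turn done) [-1.591 -1.809  0.455]  now-frame [-2.376  0.396  0.453]
turn units [ 1.0000e-02 -6.0000e-03 -1.4538e+01]
```

View pics/s7z.png

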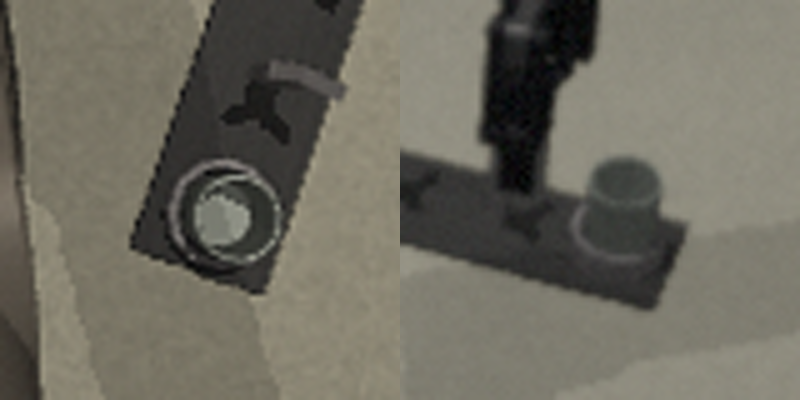

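>>> {"api": "apply_moves", "payload": {"moves": "-1 0 0 0 0 0 -1;-1 0 0 0 0 0 -1;-1 0 0 0 0 0 -1;-1 0 0 0 0 0 -1;-1 0 0 0 0 0 -1;-1 0 0 0 0 0 -1;-1 0 0 0 0 0 -1;-1 0 0 0 0 0 -1;-1 0 0 0 0 0 -1;-1 0 0 0 0 0 -1;-1 0 0 0 0 0 -1;-1 0 0 0 0 0 -1"}}

```text
t: 13.9
eef_pos: [0.4898, -0.0155, 0.2547]
tool_rot: [0.0, 0.878, -0.478, -0.0]
contact_force: [-0.3, 0.4, -1.2]
gripper_width: 1.004
```

>>> {"api": "apply_moves", "payload": {"moves": "-1 0 0 0 0 0 -1;-1 0 0 0 0 0 -1;-1 0 0 0 0 0 -0.54;-1 0 0 0 0 0 0;-1 0 0 0 0 0 0"}}

```text
t: 14.32
eef_pos: [0.49, -0.015, 0.2547]
tool_rot: [0.0, 0.916, -0.4, -0.0]
contact_force: [0.6, -0.5, -0.2]
gripper_width: 1.0
```

```bash
python3 -c "
from h import *
go([.5317,.2856,.1],-47)"
```

```text
t 14.3167 p [ 0.49   -0.015   0.2547] w 1.0 F [ 0.63 -0.52 -0.22]
yaw now -47.17593828747559
shift units (after turn done) [-1.595 -1.963  1.289]  now-frame [-1.601 -1.958  1.288]
turn units [ 0.006 -0.002 -0.044]
```

>>> {"api": "apply_moves", "payload": {"moves": "-1 -0.16 -0.196 0.129 0 0 0;-1 -0.16 -0.196 0.129 0 0 0;-1 -0.16 -0.196 0.129 0 0 0;-1 -0.16 -0.196 0.129 0 0 0;-1 -0.16 -0.196 0.129 0 0 0;-1 -0.16 -0.196 0.129 0 0 0;-1 -0.16 -0.196 0.129 0 0 0;-1 -0.16 -0.196 0.129 0 0 0;-1 -0.16 -0.196 0.129 0 0 0;-1 -0.16 -0.196 0.129 0 0 0;-1 0 0 0 0 0 0;-1 0 0 0 0 0 0"}}

```text
t: 15.32
eef_pos: [0.5301, 0.2884, 0.0988]
tool_rot: [0.001, 0.917, -0.398, -0.001]
contact_force: [-0.6, -0.9, 0.4]
gripper_width: 1.0
```

>>> {"api": "apply_moves", "payload": {"moves": "-1 0 0 0 0 0 0;-1 0 0 0 0 0 0;-1 0 0 0 0 0 0"}}

```text
t: 15.57
eef_pos: [0.5319, 0.2856, 0.1007]
tool_rot: [0.0, 0.917, -0.4, 0.001]
contact_force: [-0.1, 0.4, 0.4]
gripper_width: 1.001
```

```bash
python3 -c "
from h import *
S=imaging.read_camera('side');save(S,'s8.png');T=imaging.read_camera('top');save(T,'t8.png')
b=S['image'][260:380,230:350,::-1]; a=T['image'][180:300,100:220,::-1]
cv2.imwrite('pics/s8z.png',np.hstack([cv2.resize(k,None,fx=3.3,fy=3.3,interpolation=2) for k in(a,b)]))
go([.5317,.2856,.003],-47)"
```

```text
t 15.6667 p [0.5318 0.2861 0.1007] w 0.999 F [ 0.2   0.9  -0.06]
yaw now -47.077044058034836
shift units (after turn done) [0.002 0.003 0.814]  now-frame [0.002 0.004 0.814]
turn units [-0.01  -0.013 -0.019]
```

View pics/s8z.png

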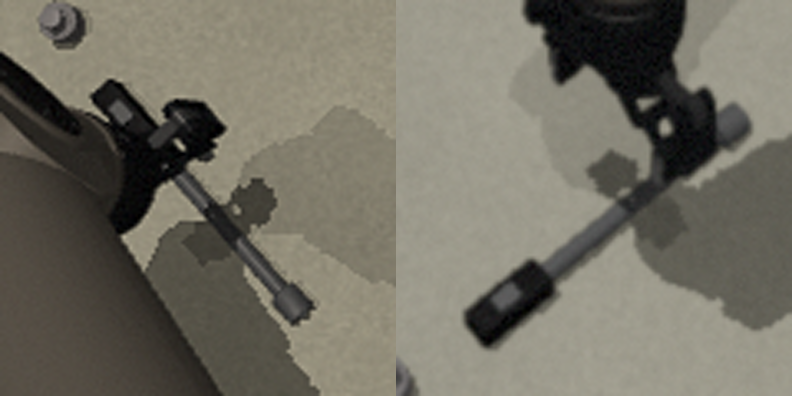

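>>> {"api": "apply_moves", "payload": {"moves": "-1 0 0 0.15 0 0 0;-1 0 0 0.2 0 0 0;-1 0 0 0.2 0 0 0;-1 0 0 0.15 0 0 0;-1 0 0 0.08 0 0 0;-1 0 0 0.03 0 0 0;-1 0 0 0 0 0 0;-1 0 0 0 0 0 0;-1 0 0 0 0 0 0"}}

```text
t: 16.42
eef_pos: [0.532, 0.2878, 0.0041]
tool_rot: [-0.001, 0.917, -0.399, 0.001]
contact_force: [-0.4, -0.6, -0.1]
gripper_width: 1.0
```

>>> {"api": "apply_moves", "payload": {"moves": "0 0 0 0 0 0 0;0.3 0 0 0 0 0 0;0.6 0 0 0 0 0 0;1 0 0 0 0 0 0;1 0 0 0 0 0 0;1 0 0 0 0 0 0;1 0 0 0 0 0 0;1 0 0 0 0 0 0;1 0 0 0 0 0 0;1 0 0 0 0 0 0;1 0 0 0 0 0 0", "force": 40}}

```text
t: 17.33
eef_pos: [0.5311, 0.2873, 0.0028]
tool_rot: [0.0, 0.917, -0.398, -0.0]
contact_force: [0.3, -0.3, 0.6]
gripper_width: 0.0
```

```bash
python3 -c "
from h import *
go([.5317,.2856,.1],-47)"
```

```text
t 17.3333 p [0.5311 0.2873 0.0028] w 0.0 F [ 0.3  -0.28  0.57]
yaw now -46.95958037375838
shift units (after turn done) [ 0.014  0.006 -0.81 ]  now-frame [ 0.014  0.006 -0.81 ]
turn units [ 0.   -0.    0.01]
```

```bash
python3 -c "
from h import *
S=imaging.read_camera('side');T=imaging.read_camera('top')
b=S['image'][260:380,230:350,::-1]; a=T['image'][180:300,100:220,::-1]
cv2.imwrite('pics/s9z.png',np.hstack([cv2.resize(k,None,fx=3.3,fy=3.3,interpolation=2) for k in(a,b)]))
"
```

```text
(no output)
```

View pics/s9z.png

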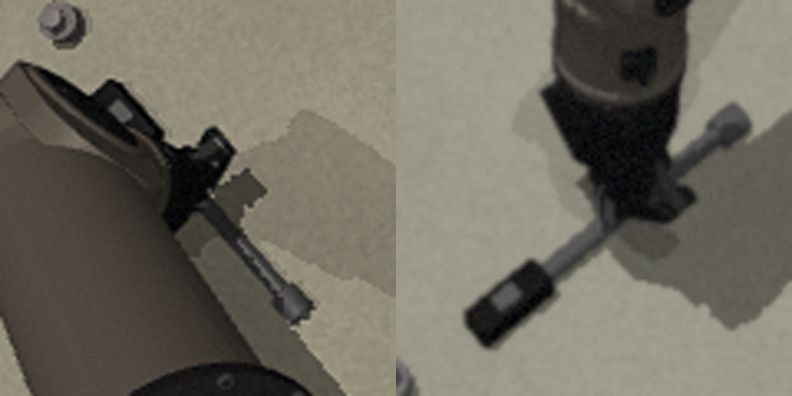

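```bash
python3 -c "
from h import *
S=imaging.read_camera('side');T=imaging.read_camera('top')
d=np.array([-.731,-.682,0]);m=np.array([.5185,.2733,.012]);tc=np.array([.5311,.2873,.0028])
ims=[]
for P,(x0,y0) in ((T,(120,190)),(S,(260,285))):
    im=cv2.resize(np.ascontiguousarray(P['image'][y0:y0+75,x0:x0+75,::-1]),None,fx=5.3,fy=5.3,interpolation=2)
    q=lambda X:tuple(int(v) for v in ((proj(P,X)[0]-[x0,y0]+.5)*5.3))
    cv2.line(im,q(m-.08*d),q(m+.08*d),(0,255,255),1)
    cv2.circle(im,q(tc),4,(0,0,255),-1);cv2.circle(im,q(tc+[0,0,.019]),4,(0,255,0),-1)
    ims.append(im)
cv2.imwrite('pics/s10z.png',np.hstack(ims))
"
```

```text
(no output)
```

View pics/s10z.png

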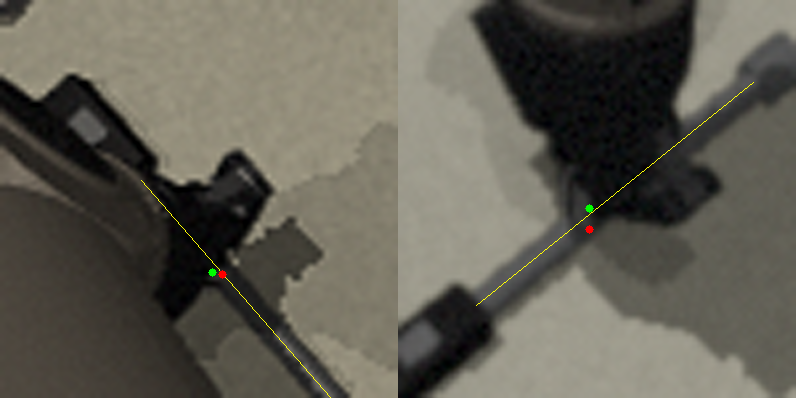

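>>> {"api": "apply_moves", "payload": {"moves": "1 0 0 -0.1 0 0 0;1 0 0 -0.15 0 0 0;1 0 0 -0.15 0 0 0;1 0 0 -0.1 0 0 0;1 0 0 0 0 0 0;1 0 0 0 0 0 0;1 0 0 0 0 0 0"}}

```text
t: 18.12
eef_pos: [0.5307, 0.2868, 0.0623]
tool_rot: [0.0, 0.917, -0.398, -0.0]
contact_force: [-0.5, 0.2, 0.3]
gripper_width: -0.001
```

```bash
cat > look.py <<'E'
from h import *
import sys
def look(name,tp,sp,n=75):
    S=imaging.read_camera('side');T=imaging.read_camera('top');o=bot.get_obs()
    tc=np.array(o['eef_pos']);q=np.array(o['tool_rot']);z=Ro.from_quat(q[[1,2,3,0]]).as_matrix()[:,2];ims=[]
    f=400/n
    for P,(x0,y0) in ((T,tp),(S,sp)):
        im=cv2.resize(np.ascontiguousarray(P['image'][y0:y0+n,x0:x0+n,::-1]),None,fx=f,fy=f,interpolation=2)
        g=lambda X:tuple(int(v) for v in ((proj(P,X)[0]-[x0,y0]+.5)*f))
        cv2.circle(im,g(tc),3,(0,0,255),-1);cv2.circle(im,g(tc-.019*z),3,(0,255,0),-1);ims.append(im)
    cv2.imwrite(f'pics/{name}.png',np.hstack(ims));print(o['t'],tc,o['gripper_width'])
    return T,S
E
python3 -c "
from look import *
look('s11',(110,180),(230,265),100)"
```

```text
18.2167 [0.53039632 0.28676696 0.06176849] 0.0021935192565563037
```

View pics/s11.png

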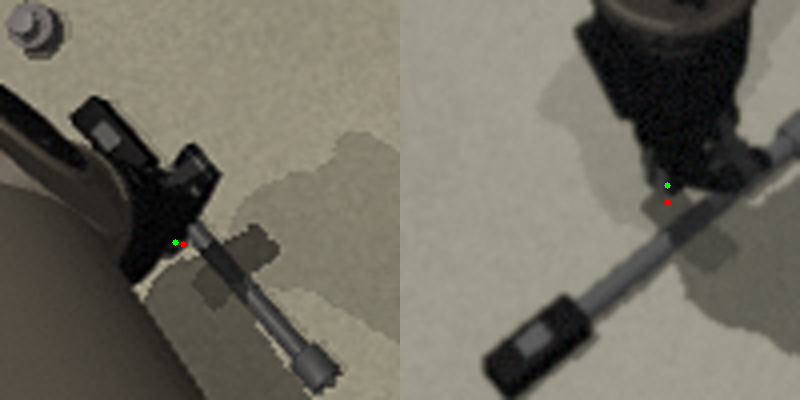

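>>> {"api": "apply_moves", "payload": {"moves": "-0.2 0 0 0 0 0 0;-0.2 0 0 0 0 0 0;-0.2 0 0 0 0 0 0;-0.2 0 0 0 0 0 0;-0.2 0 0 0.1 0 0 0;-0.2 0 0 0.15 0 0 0;-0.2 0 0 0.15 0 0 0;-0.2 0 0 0.08 0 0 0;-0.2 0 0 0 0 0 0;-0.2 0 0 0 0 0 0;-0.2 0 0 0 0 0 0"}}

```text
t: 19.13
eef_pos: [0.5315, 0.2878, 0.0058]
tool_rot: [-0.0, 0.917, -0.398, 0.0]
contact_force: [-0.9, 0.3, 0.2]
gripper_width: 0.602
```

```bash
python3 -c "
from look import *
T,S=look('s12',(110,180),(230,265),100)
for k in ('probe','probe_tip'): print(k,[(np.round(x['location'],1),round(x['score'],2)) for x in nets.spot_point(S,k)[:1]])
"
```

```text
19.2333 [0.53178821 0.28781043 0.00620421] 0.6007756711471869
probe [(array([301. , 319.1]), 0.85)]
probe_tip [(array([335.2, 294.4]), 0.66)]
```

View pics/s12.png

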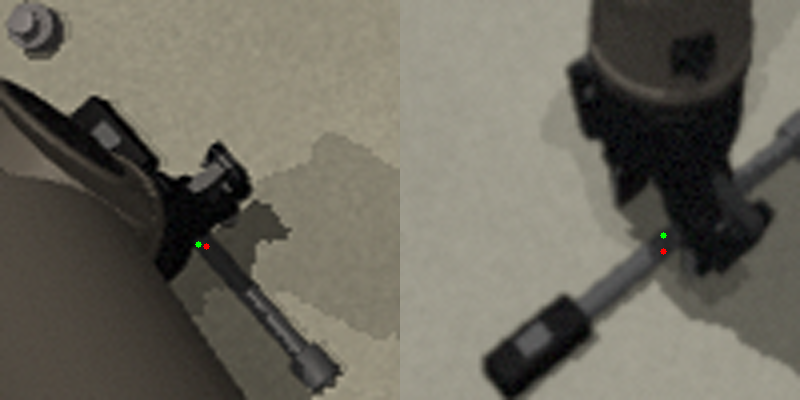

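>>> {"api": "apply_moves", "payload": {"moves": "0.4 0 0 0 0 0 0;0.4 0 0 0 0 0 0;0.4 0 0 0 0 0 0;0.4 0 0 0.03 0 0 0;0.4 0 0 0.02 0 0 0;0.4 0 0 0.02 0 0 0;0.4 0 0 0 0 0 0;0.4 0 0 0 0 0 0;0.4 0 0 0 0 0 0"}}

```text
t: 20.08
eef_pos: [0.5311, 0.2873, -0.0033]
tool_rot: [0.0, 0.917, -0.398, -0.0]
contact_force: [-0.5, 0.7, 0.3]
gripper_width: 0.3
```

```bash
python3 -c "
from look import *
look('s13',(110,180),(260,285),75); go([.5317,.2856,-.007],-47)
"
```

```text
20.1833 [ 0.53118973  0.28740552 -0.00309799] 0.29662121686180853
t 20.1833 p [ 0.5312  0.2874 -0.0031] w 0.297 F [0.   0.76 0.72]
yaw now -46.956507817210145
shift units (after turn done) [0.014 0.007 0.033]  now-frame [0.014 0.007 0.033]
turn units [-0.003 -0.001  0.011]
```

View pics/s13.png

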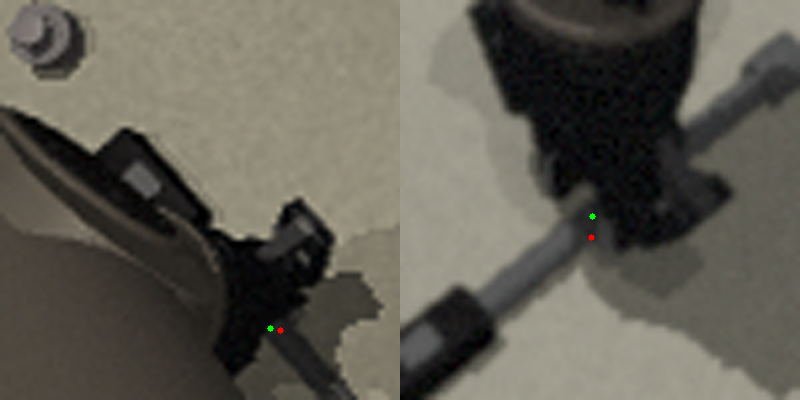

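>>> {"api": "apply_moves", "payload": {"moves": "0.4 0 0 0.03 0 0 0;0.4 0 0 0 0 0 0;0.4 0 0 0 0 0 0;0.5 0 0 0 0 0 0;0.55 0 0 0 0 0 0;0.6 0 0 0 0 0 0;0.65 0 0 0 0 0 0;0.7 0 0 0 0 0 0;0.7 0 0 0 0 0 0;0.7 0 0 0 0 0 0"}}

```text
t: 21.02
eef_pos: [0.5311, 0.2873, -0.0068]
tool_rot: [0.0, 0.917, -0.398, 0.0]
contact_force: [-0.7, 0.3, 0.2]
gripper_width: 0.148
```

>>> {"api": "apply_moves", "payload": {"moves": "0.8 0 0 0 0 0 0;0.9 0 0 0 0 0 0;1 0 0 0 0 0 0;1 0 0 0 0 0 0;1 0 0 0 0 0 0"}}

```text
t: 21.43
eef_pos: [0.532, 0.2879, -0.0053]
tool_rot: [-0.001, 0.917, -0.398, 0.001]
contact_force: [-2.2, -0.7, 11.3]
gripper_width: -0.001
```

```bash
python3 -c "
from look import *
T,S=look('s14',(125,200),(260,285),75)
print([ (np.round(x['location'],1),round(x['score'],2)) for x in nets.spot_point(S,'probe_tip')[:1]])
"
```

```text
21.5333 [ 0.53195532  0.28790004 -0.00527254] -0.0007362246080799072
[(array([334.4, 296.4]), 0.94)]
```

View pics/s14.png

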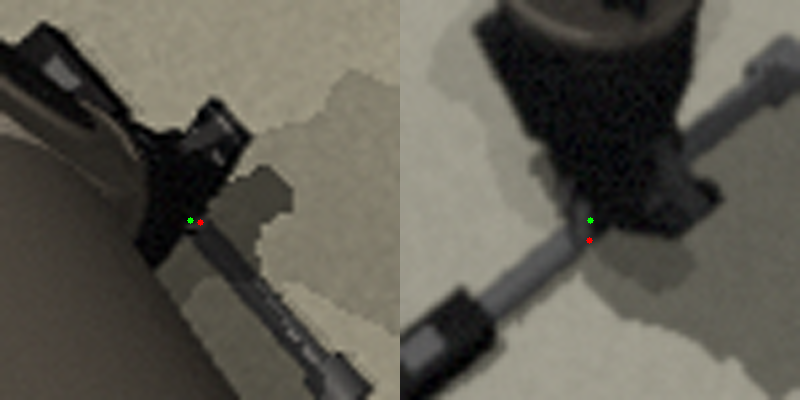

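```bash
python3 -c "
from h import *
S=imaging.read_camera('side');T=imaging.read_camera('top')
def z(P,x0,y0):
    im=P['image'][y0:y0+44,x0:x0+44,::-1].astype(float)
    im=255*np.clip(im/130,0,1)**.5
    return cv2.resize(im.astype(np.uint8),None,fx=9,fy=9,interpolation=2)
cv2.imwrite('pics/s15.png',np.hstack([z(T,140,220),z(S,280,300)]))
"
```

```text
(no output)
```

View pics/s15.png

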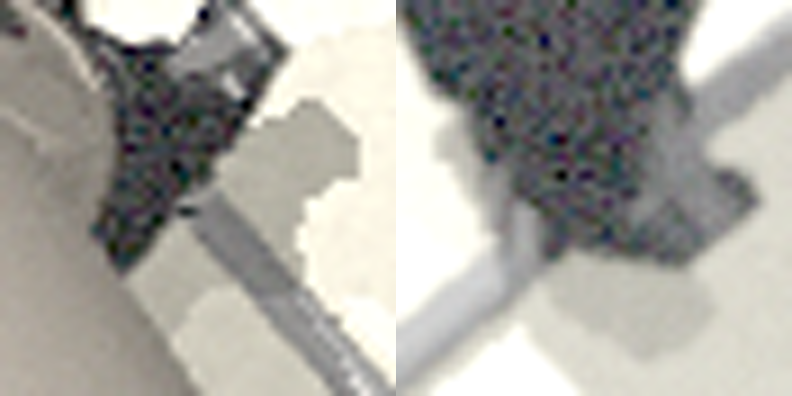

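>>> {"api": "apply_moves", "payload": {"moves": "1 0 0 -0.05 0 0 0;1 0 0 -0.1 0 0 0;1 0 0 -0.15 0 0 0;1 0 0 -0.1 0 0 0;1 0 0 0 0 0 0;1 0 0 0 0 0 0;1 0 0 0 0 0 0"}}

```text
t: 22.27
eef_pos: [0.5308, 0.2869, 0.0408]
tool_rot: [0.0, 0.917, -0.398, -0.0]
contact_force: [-0.8, -0.7, -0.8]
gripper_width: 0.001
```

```bash
python3 -c "
from h import *
S=imaging.read_camera('side');T=imaging.read_camera('top')
def z(P,x0,y0,n=88):
    im=P['image'][y0:y0+n,x0:x0+n,::-1].astype(float)
    im=255*np.clip(im/130,0,1)**.5
    return cv2.resize(im.astype(np.uint8),None,fx=4.5,fy=4.5,interpolation=2)
cv2.imwrite('pics/s16.png',np.hstack([z(T,120,200),z(S,250,280)]))
print(bot.get_obs()['contact_force'],proj(S,bot.get_obs()['eef_pos']))
"
```

```text
[ 0.64229424  0.1882378  -0.68603928] [[296.06253479 319.74345663]]
```

View pics/s16.png

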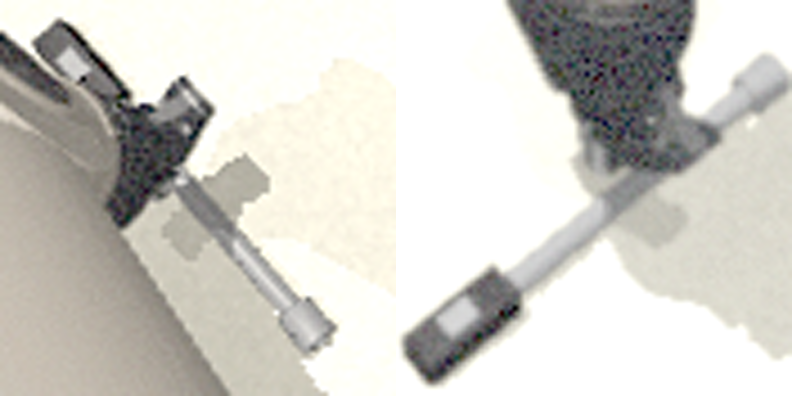

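>>> {"api": "apply_moves", "payload": {"moves": "0.2 0 0 0 0 0 0;0.2 0 0 0 0 0 0;0.2 0 0 0 0 0 0;0.2 0 0 0.15 0 0 0;0.2 0 0 0.15 0 0 0;0.2 0 0 0.1 0 0 0;0.2 0 0 0 0 0 0;0.2 0 0 0.025 0 0 0;0.2 0 0 0.025 0 0 0;0.2 0 0 0 0 0 0;0.2 0 0 0 0 0 0"}}

```text
t: 23.28
eef_pos: [0.5315, 0.2876, -0.0122]
tool_rot: [-0.0, 0.917, -0.398, 0.0]
contact_force: [-0.7, -0.0, -0.6]
gripper_width: 0.401
```

```bash
python3 -c "
from h import *
S=imaging.read_camera('side');T=imaging.read_camera('top')
def z(P,x0,y0,n=66):
    im=P['image'][y0:y0+n,x0:x0+n,::-1].astype(float)
    im=255*np.clip(im/130,0,1)**.5
    return cv2.resize(im.astype(np.uint8),None,fx=6,fy=6,interpolation=2)
cv2.imwrite('pics/s17.png',np.hstack([z(T,130,210),z(S,260,285)]))
print(bot.get_obs()['contact_force'],proj(S,bot.get_obs()['eef_pos']))
"
```

```text
[0.53861079 0.21294067 0.33502794] [[295.28742728 330.90908544]]
```

View pics/s17.png

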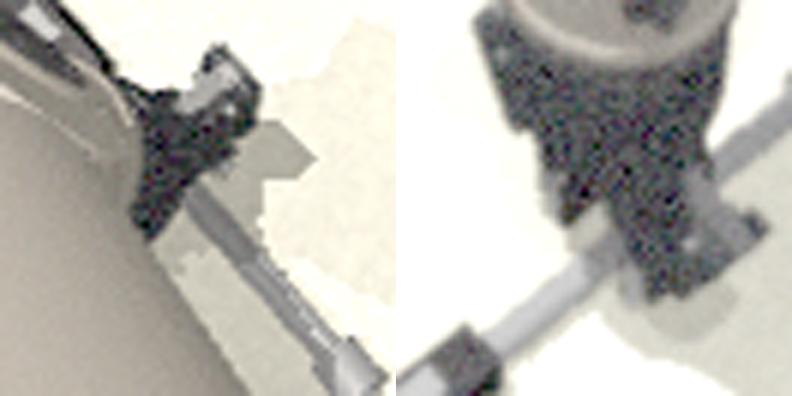

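```bash
python3 -c "
from h import *
S=imaging.read_camera('side')
p=np.array([.5315,.2876,0]);j=np.array([.682,-.731,0])
for z in(-.01,0,.01,.02): print(z,*[proj(S,p+s*.017*j+[0,0,z])[0].round(1) for s in(-1,1)])
go([.5,.3,-.018],-47)"
```

```text
-0.01 [300.3 335.7] [290.4 325.4]
0 [300.4 333.7] [290.4 323.3]
0.01 [300.5 331.7] [290.4 321.3]
0.02 [300.6 329.6] [290.4 319.2]
t 23.4333 p [ 0.5315  0.2875 -0.0122] w 0.398 F [ 0.25 -0.33 -0.08]
yaw now -46.96432615489838
shift units (after turn done) [-0.255  0.121  0.048]  now-frame [-0.255  0.12   0.048]
turn units [-0.013 -0.004  0.009]
```

>>> {"api": "apply_moves", "payload": {"moves": "0.3 0 0 0 0 0 0;0.4 0 0 0 0 0 0;0.5 0 0 0 0 0 0;0.6 0 0 0 0 0 0;0.6 0 0 0 0 0 0;0.6 0 0 0 0 0 0"}}

```text
t: 23.93
eef_pos: [0.5311, 0.2873, -0.0128]
tool_rot: [0.0, 0.917, -0.398, 0.0]
contact_force: [-0.2, 0.1, 0.2]
gripper_width: 0.2
```

>>> {"api": "apply_moves", "payload": {"moves": "0.7 0 0 0 0 0 0;0.7 0 0 0 0 0 0;0.7 0 0 0 0 0 0"}}

```text
t: 24.18
eef_pos: [0.5311, 0.2873, -0.0127]
tool_rot: [0.0, 0.917, -0.398, 0.0]
contact_force: [-0.5, -0.1, 0.8]
gripper_width: 0.15
```

>>> {"api": "apply_moves", "payload": {"moves": "0.4 0 0 0 0 0 0;0.4 0 0 0 0 0 0;0.4 0 0 0.02 0 0 0;0.4 0 0 0.02 0 0 0;0.4 0 0 0 0 0 0;0.4 0 0 0 0 0 0"}}

```text
t: 24.68
eef_pos: [0.5309, 0.2871, -0.0179]
tool_rot: [0.0, 0.917, -0.398, -0.0]
contact_force: [-0.2, -0.2, -0.2]
gripper_width: 0.3
```

>>> {"api": "apply_moves", "payload": {"moves": "0.6 0 0 0 0 0 0;0.6 0 0 0 0 0 0;0.7 0 0 0 0 0 0;0.7 0 0 0 0 0 0;0.7 0 0 0 0 0 0"}}

```text
t: 25.1
eef_pos: [0.5311, 0.2874, -0.0175]
tool_rot: [-0.0, 0.917, -0.398, 0.0]
contact_force: [-0.5, 0.2, 1.3]
gripper_width: 0.148
```

```bash
python3 -c "
from h import *
S=imaging.read_camera('side');T=imaging.read_camera('top')
def z(P,x0,y0,n=66):
    im=P['image'][y0:y0+n,x0:x0+n,::-1].astype(float)
    im=255*np.clip(im/130,0,1)**.5
    return cv2.resize(im.astype(np.uint8),None,fx=6,fy=6,interpolation=2)
cv2.imwrite('pics/s18.png',np.hstack([z(T,130,210),z(S,260,285)]))
print(bot.get_obs()['q'],bot.get_obs()['contact_force'],proj(S,bot.get_obs()['eef_pos']))
"
```

```text
[-0.32083835  0.67780588 -0.37288075  1.85550243  0.3732451   0.67716564
 -1.7323833 ] [-0.45901859 -0.41369539  1.06072131] [[295.41809039 331.90519945]]
```

View pics/s18.png

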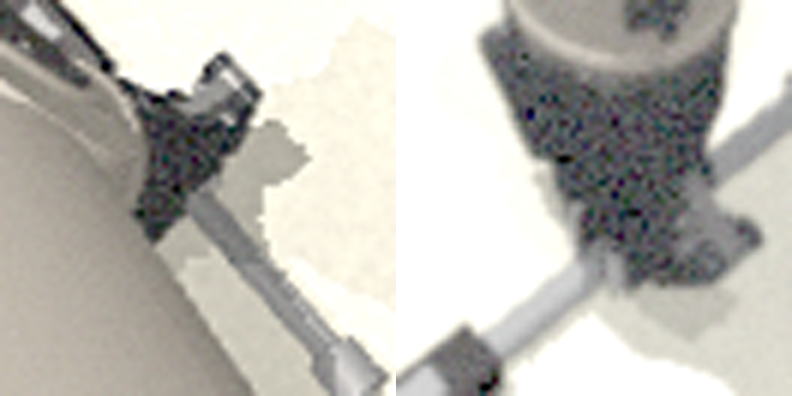

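>>> {"api": "apply_moves", "payload": {"moves": "0.8 0 0 0 0 0 0;0.9 0 0 0 0 0 0;1 0 0 0 0 0 0;1 0 0 0 0 0 0;1 0 0 0 0 0 0"}}

```text
t: 25.62
eef_pos: [0.5311, 0.2874, -0.0174]
tool_rot: [-0.0, 0.917, -0.398, 0.0]
contact_force: [-0.3, -0.4, 4.5]
gripper_width: 0.145
```

>>> {"api": "apply_moves", "payload": {"moves": "1 0 0 -0.03 0 0 0;1 0 0 -0.08 0 0 0;1 0 0 -0.12 0 0 0;1 0 0 -0.12 0 0 0;1 0 0 -0.05 0 0 0;1 0 0 0 0 0 0;1 0 0 0 0 0 0;1 0 0 0 0 0 0"}}

```text
t: 26.28
eef_pos: [0.5309, 0.287, 0.0302]
tool_rot: [0.0, 0.917, -0.399, -0.0]
contact_force: [0.7, 0.3, -1.2]
gripper_width: 0.142
```

```bash
cat >> look.py <<'E'
def bright(name,tp,sp,n=100):
    S=imaging.read_camera('side');T=imaging.read_camera('top')
    def z(P,x0,y0):
        im=P['image'][y0:y0+n,x0:x0+n,::-1].astype(float)
        im=255*np.clip(im/130,0,1)**.5
        return cv2.resize(im.astype(np.uint8),(400,400),interpolation=2)
    cv2.imwrite(f'pics/{name}.png',np.hstack([z(T,*tp),z(S,*sp)]));return T,S
E
python3 -c "
from look import *
bright('s19',(110,185),(240,260)); go([.5,.3,.2],-47)"
```

```text
t 26.3833 p [0.5306 0.2869 0.0298] w 0.141 F [ 1.21  0.1  -1.14]
yaw now -46.960583278995884
shift units (after turn done) [-0.254  0.112 -1.418]  now-frame [-0.254  0.114 -1.418]
turn units [0.017 0.003 0.01 ]
```

View pics/s19.png

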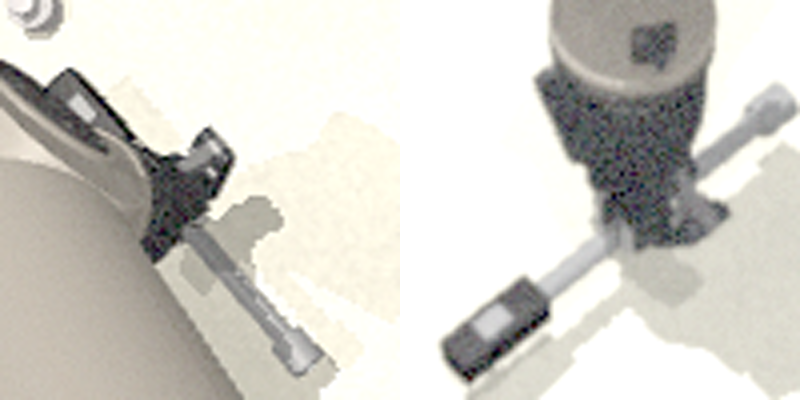

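```bash
python3 -c "
from h import *
S=imaging.read_camera('side');T=imaging.read_camera('top')
t=tri(T,(181.3,271.3),S,(328,289.5));h=tri(T,(143.8,221.2),S,(276.3,332.5));print(t,h,np.linalg.norm(t-h),(t+h)/2)
p=np.array(bot.get_obs()['eef_pos']);d=(t-h)/np.linalg.norm(t-h);print(d,'along of tcp from mid',(p-(t+h)/2)@d, np.degrees(np.arctan2(d[1],d[0])))
"
```

```text
[0.45737399 0.21891944 0.05923662] [0.57571063 0.32276466 0.04921014] 0.15775905994722303 [0.51654231 0.27084205 0.05422338]
[-0.75010998 -0.658252    0.06355566] along of tcp from mid -0.02283747248171605 -138.73173248173927
```

>>> {"api": "apply_moves", "payload": {"moves": "1 0 0 -0.2 0 0 0;1 0 0 -0.3 0 0 0;1 0 0 -0.3 0 0 0;1 0 0 -0.3 0 0 0;1 0 0 -0.3 0 0 0;1 0 0 -0.3 0 0 0;1 0 0 -0.13 0 0 1;1 0 0 0 0 0 1;1 0 0 0 0 0 1;1 0 0 0 0 0 1;1 0 0 0 0 0 1;1 0 0 0 0 0 1"}}

```text
t: 27.48
eef_pos: [0.5308, 0.2872, 0.2495]
tool_rot: [0.0, 0.813, -0.582, -0.0]
contact_force: [0.2, -0.2, -1.4]
gripper_width: 0.145
```

>>> {"api": "apply_moves", "payload": {"moves": "1 0 0 0 0 0 1;1 0 0 0 0 0 1;1 0 0 0 0 0 1;1 0 0 0 0 0 1;1 0 0 0 0 0 1;1 0 0 0 0 0 1;1 0 0 0 0 0 1;1 0 0 0 0 0 1;1 0 0 0 0 0 1;1 0 0 0 0 0 0.56;1 0 0 0 0 0 0;1 0 0 0 0 0 0"}}

```text
t: 28.48
eef_pos: [0.5308, 0.2873, 0.2496]
tool_rot: [-0.0, -0.58, 0.815, -0.0]
contact_force: [0.0, -0.3, -1.2]
gripper_width: 0.146
```

```bash
python3 -c "
from look import *
go([.5313,-.2544,.25],-109.2)"
```

```text
t 28.4833 p [0.5308 0.2873 0.2496] w 0.146 F [ 0.04 -0.29 -1.15]
yaw now -109.10898606347867
shift units (after turn done) [ 4.262e+00 -1.488e+00 -4.000e-03]  now-frame [ 4.264e+00 -1.482e+00 -1.000e-03]
turn units [ 0.007 -0.01   0.023]
```

>>> {"api": "apply_moves", "payload": {"moves": "1 0.142 -0.05 0 0 0 0;1 0.284 -0.099 0 0 0 0;1 0.284 -0.099 0 0 0 0;1 0.284 -0.099 0 0 0 0;1 0.284 -0.099 0 0 0 0;1 0.284 -0.099 0 0 0 0;1 0.284 -0.099 0 0 0 0;1 0.284 -0.099 0 0 0 0;1 0.284 -0.099 0 0 0 0;1 0.284 -0.099 0 0 0 0;1 0.284 -0.099 0 0 0 0;1 0.284 -0.099 0 0 0 0"}}

```text
t: 29.48
eef_pos: [0.5309, -0.1295, 0.2501]
tool_rot: [0.0, -0.58, 0.815, -0.0]
contact_force: [-0.1, -0.5, -1.4]
gripper_width: 0.145
```

>>> {"api": "apply_moves", "payload": {"moves": "1 0.284 -0.099 0 0 0 0;1 0.284 -0.099 0 0 0 0;1 0.284 -0.099 0 0 0 0;1 0.15 -0.05 0 0 0 0;1 0 0 0 1 0 0;1 0 0 0 1 0 0;1 0 0 0 1 0 0;1 0 0 0 0.88 0 0;1 0 0 0 0 0 0;1 0 0 0 0 0 0;1 0 0 0 0 0 0"}}

```text
t: 30.4
eef_pos: [0.5317, -0.2551, 0.2504]
tool_rot: [0.078, -0.574, 0.807, -0.11]
contact_force: [0.0, -0.1, -1.1]
gripper_width: 0.146
```

```bash
python3 -c "
from look import *
T,S=bright('s20',(310,190),(240,70),120)
save(T,'t20.png');save(S,'s20r.png')
go([.5313,-.2544,.1773],-109.2,15.5)"
```

```text
t 30.5 p [ 0.5321 -0.2551  0.2503] w 0.146 F [ 0.67 -1.13 -1.73]
yaw now -109.15909356892705
shift units (after turn done) [-0.003  0.17   0.584]  now-frame [-0.004  0.17   0.584]
turn units [-0.001  0.002  0.01 ]
```

View pics/s20.png

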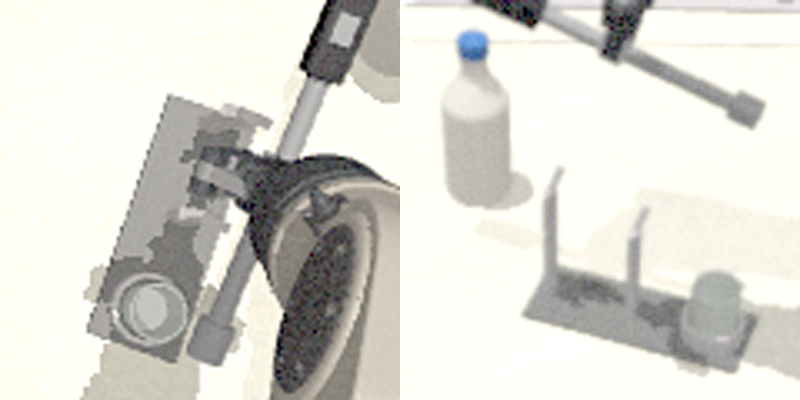

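```bash
cat > chk.py <<'E'
from h import *
from scipy.optimize import least_squares
d=np.array([-.9444,.3288,0]);th=np.radians(15.5)
a=d*np.cos(th)-np.array([0,0,np.sin(th)]);n=d*np.sin(th)+np.array([0,0,np.cos(th)]);C=np.array([.5272,-.2530,.118])
def est(Ht,Tt,Hs,Ts,T,S):
    t=tri(T,Tt,S,Ts);h=tri(T,Ht,S,Hs)
    p,q=pose(bot.get_obs());R=Ro.from_quat(q[[1,2,3,0]]).as_matrix()
    m=(t+h)/2;u=(t-h)/np.linalg.norm(t-h)
    print("len",np.linalg.norm(t-h),"mid in tool",R.T@(m-p),"dir in tool",R.T@u)
    r=m-C; Y=np.cross(n,a); print("mid in cradle",r@a,r@Y,r@n,"dir",u@a,u@Y,u@n)
E
python3 -c "
from chk import *
T=imaging.read_camera('top');S=imaging.read_camera('side')
est((403.7,214.4),(376.4,287.3),(279.9,75.2),(340.5,100),T,S)"
```

```text
len 0.16325113135741573 mid in tool [-0.00058348  0.01918612 -0.02791744] dir in tool [ 0.03719358  0.99891714 -0.02794973]
mid in cradle -0.02094616789770766 -0.00011606311393457989 0.15376657303950936 dir 0.9988999565199499 0.037572823923162135 0.028069800979083587
```

```bash
python3 -c "
from chk import *
go(C-.0192*a-.029*n+.03*n,-109.2,15.5)
go(C-.0192*a-.029*n,-109.2,15.5)"
```

```text
t 30.6 p [ 0.5318 -0.2551  0.25  ] w 0.145 F [-0.45  0.19 -1.73]
yaw now -109.17397500596648
shift units (after turn done) [-0.004  0.174  1.04 ]  now-frame [-0.004  0.174  1.04 ]
turn units [0.002 0.001 0.006]
t 30.6 p [ 0.5318 -0.2551  0.25  ] w 0.145 F [-0.45  0.19 -1.73]
yaw now -109.17397500596648
shift units (after turn done) [-0.004  0.174  1.29 ]  now-frame [-0.004  0.174  1.29 ]
turn units [0.002 0.001 0.006]
```

>>> {"api": "apply_moves", "payload": {"moves": "1 0 0.087 0.1 0 0 0;1 0 0.087 0.2 0 0 0;1 0 0 0.2 0 0 0;1 0 0 0.2 0 0 0;1 0 0 0.2 0 0 0;1 0 0 0.14 0 0 0;1 0 0 0 0 0 0;1 0 0 0 0 0 0;1 0 0 0 0 0 0"}}

```text
t: 31.35
eef_pos: [0.5442, -0.2597, 0.1251]
tool_rot: [0.078, -0.574, 0.808, -0.11]
contact_force: [-0.6, -0.1, -0.0]
gripper_width: 0.143
```

```bash
python3 -c "
from look import *
from chk import C,a,n
T,S=bright('s21',(320,200),(255,85),100)
save(T,'t21.png');save(S,'s21r.png')
go(C-.0192*a-.029*n,-109.2,15.5)"
```

```text
t 31.45 p [ 0.5444 -0.2597  0.1258] w 0.14 F [-0.34  1.38 -0.66]
yaw now -109.2003389202951
shift units (after turn done) [-0.006  0.006  0.263]  now-frame [-0.006  0.007  0.263]
turn units [-0.039 -0.002  0.   ]
```

View pics/s21.png

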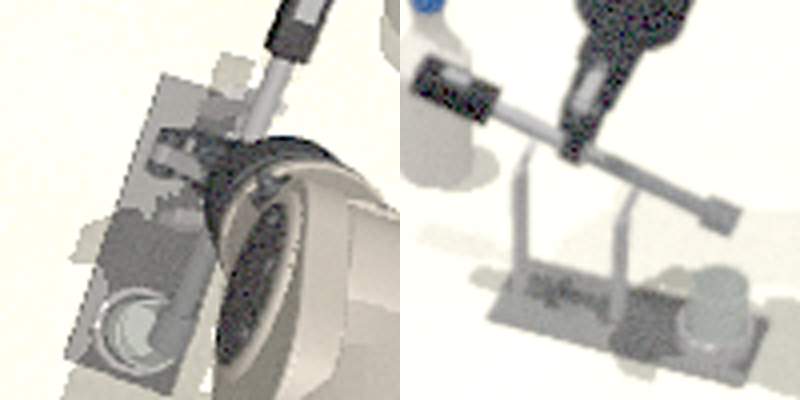

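```bash
python3 -c "
from chk import *
T=imaging.read_camera('top');S=imaging.read_camera('side')
est((392.4,214.1),(365.4,277.9),(279.1,110.6),(331.9,136.9),T,S)
m=np.array(bot.get_obs()['eef_pos'])+.0192*a+.029*n
for P in(T,S): print(proj(P,[m-.08*a,m+.08*a]),'final',proj(P,[C-.08*a,C+.08*a,C+.105*a]))
"
```

```text
len 0.1623194631422237 mid in tool [ 0.00240782  0.01952137 -0.02863837] dir in tool [-0.00624769  0.99983538  0.01703439]
mid in cradle -6.9784270116633e-06 0.003147037891682548 0.031025104053990945 dir 0.9997885667994731 -0.006412242088701564 -0.019556057870624775
[[390.8965268  214.76074608]
 [364.85813331 278.56443663]] final [[388.18582453 212.86322971]
 [363.012864   274.78793577]
 [359.20771145 284.1484936 ]]
[[278.3090495  111.56322204]
 [330.57463958 136.53830267]] final [[275.70899421 119.74737341]
 [327.01666515 144.30073423]
 [335.06893071 148.15415766]]
```

>>> {"api": "apply_moves", "payload": {"moves": "1 0 0.005 0.07 0 0 0;1 0 0 0.07 0 0 0;1 0 0 0.05 0 0 0;1 0 0 0 0 0 0;1 0 0 0 0 0 0;1 0 0 0 0 0 0"}}

```text
t: 32.05
eef_pos: [0.5488, -0.2612, 0.1018]
tool_rot: [0.078, -0.574, 0.808, -0.11]
contact_force: [0.2, -0.8, -0.4]
gripper_width: 0.145
```

```bash
python3 -c "
from look import *
from chk import C,a,n
T,S=bright('s22',(320,200),(255,85),100)
go(C-.0192*a-.029*n,-109.2,15.5)"
```

```text
t 32.15 p [ 0.549  -0.2613  0.1022] w 0.14 F [ 0.21 -0.47 -0.39]
yaw now -109.1979466083148
shift units (after turn done) [-0.005 -0.008  0.063]  now-frame [-0.005 -0.008  0.063]
turn units [-0.01  -0.     0.001]
```

View pics/s22.png

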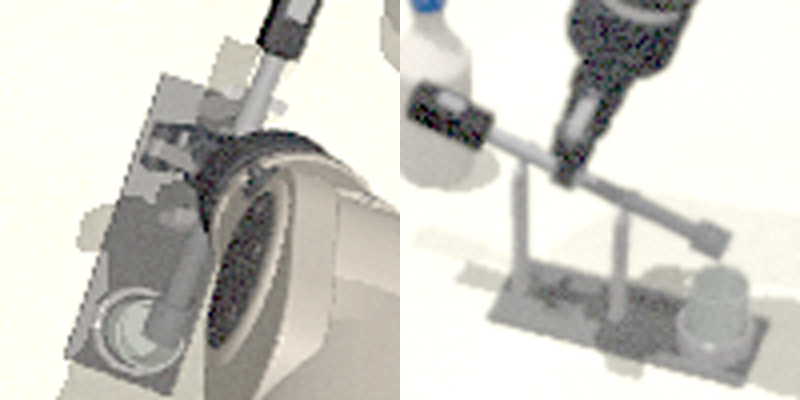

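>>> {"api": "apply_moves", "payload": {"moves": "1 0 0 0.02 0 0 0;1 0 0 0.015 0 0 0;1 0 0 0 0 0 0;1 0 0 0 0 0 0"}}

```text
t: 32.48
eef_pos: [0.5498, -0.2615, 0.0979]
tool_rot: [0.078, -0.574, 0.808, -0.11]
contact_force: [-0.8, -0.1, -0.9]
gripper_width: 0.142
```

>>> {"api": "apply_moves", "payload": {"moves": "1 0 0 0.01 0 0 0;1 0 0 0 0 0 0;1 0 0 0 0 0 0"}}

```text
t: 32.73
eef_pos: [0.5501, -0.2617, 0.0968]
tool_rot: [0.078, -0.574, 0.808, -0.11]
contact_force: [-0.5, -0.4, -1.3]
gripper_width: 0.142
```

>>> {"api": "apply_moves", "payload": {"moves": "1 0 0 0.01 0 0 0;1 0 0 0 0 0 0;1 0 0 0 0 0 0"}}

```text
t: 32.98
eef_pos: [0.5504, -0.2618, 0.0956]
tool_rot: [0.078, -0.574, 0.808, -0.11]
contact_force: [-0.1, 0.7, -1.4]
gripper_width: 0.142
```

Still no contact; continue in small steps.

>>> {"api": "apply_moves", "payload": {"moves": "1 0 0 0.01 0 0 0;1 0 0 0 0 0 0;1 0 0 0 0 0 0"}}

```text
t: 33.23
eef_pos: [0.5508, -0.2621, 0.0946]
tool_rot: [0.078, -0.574, 0.808, -0.11]
contact_force: [-0.2, -1.3, -1.1]
gripper_width: 0.144
```

>>> {"api": "apply_moves", "payload": {"moves": "1 0 0 0.01 0 0 0;1 0 0 0 0 0 0;1 0 0 0 0 0 0"}}

```text
t: 33.48
eef_pos: [0.551, -0.2624, 0.0942]
tool_rot: [0.078, -0.574, 0.808, -0.11]
contact_force: [-4.8, 1.4, 9.2]
gripper_width: 0.146
```

>>> {"api": "apply_moves", "payload": {"moves": "1 0 0 0.01 0 0 0;1 0 0 0 0 0 0;1 0 0 0 0 0 0"}}

```text
t: 33.73
eef_pos: [0.5511, -0.2624, 0.094]
tool_rot: [0.078, -0.574, 0.808, -0.11]
contact_force: [-10.6, 4.1, 19.9]
gripper_width: 0.143
```

```bash
python3 -c "
from look import *
from chk import C,a,n
T,S=bright('s23',(330,200),(265,95),80)
go(C-.0192*a-.029*n,-109.2,15.5)"
```

```text
t 33.8333 p [ 0.5511 -0.2624  0.094 ] w 0.142 F [-11.39   3.57  19.69]
yaw now -109.23225203302967
shift units (after turn done) [-0.009 -0.007 -0.008]  now-frame [-0.009 -0.007 -0.008]
turn units [-0.015 -0.006 -0.007]
```

View pics/s23.png

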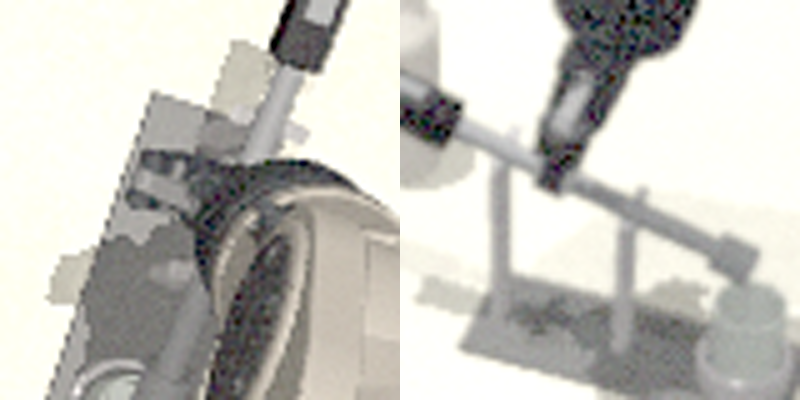

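>>> {"api": "apply_moves", "payload": {"moves": "1 0 0 -0.014 0 0 0;1 0 0 0 0 0 0;0.68 0 0 0 0 0 0;0.66 0 0 0 0 0 0;0.62 0 0 0 0 0 0;0.55 0 0 0 0 0 0;0.45 0 0 0 0 0 0;0.3 0 0 0 0 0 0;0.3 0 0 0 0 0 0;0.3 0 0 0 0 0 0"}}

```text
t: 34.67
eef_pos: [0.551, -0.2618, 0.0938]
tool_rot: [0.078, -0.574, 0.808, -0.11]
contact_force: [-0.1, -0.4, -0.5]
gripper_width: 0.353
```

```bash
python3 -c "
from look import *
from chk import C,a,n
T,S=bright('s24',(330,200),(265,95),80)
print(bot.get_obs()['contact_force'])"
```

```text
[-0.14131885  0.00210911  0.63979862]
```

View pics/s24.png

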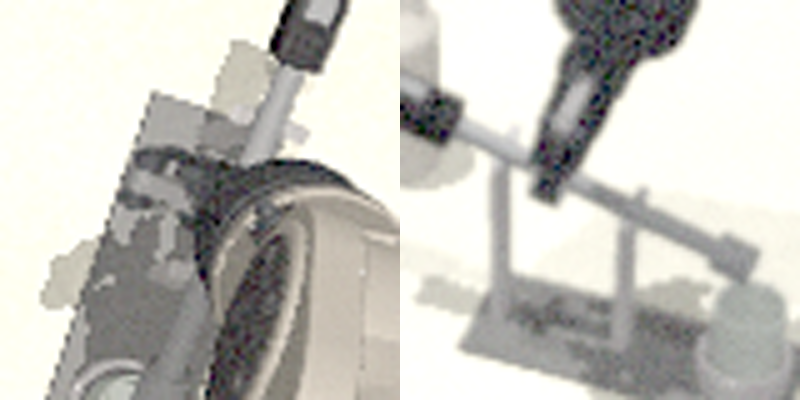

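>>> {"api": "apply_moves", "payload": {"moves": "0 0 0 0 0 0 0;0 0 0 0 0 0 0;0 0 0 0 0 0 0;0 0 0 -0.05 0 0 0;0 0 0 -0.1 0 0 0;0 0 0 -0.15 0 0 0;0 0 0 -0.2 0 0 0;0 0 0 -0.3 0 0 0;0 0 0 -0.3 0 0 0;0 0 0 0 0 0 0;0 0 0 0 0 0 0"}}

```text
t: 35.68
eef_pos: [0.5187, -0.2509, 0.2248]
tool_rot: [0.08, -0.574, 0.807, -0.113]
contact_force: [0.5, -0.3, 0.2]
gripper_width: 0.504
```

>>> {"api": "apply_moves", "payload": {"moves": "0 -0.3 0 -0.1 0 0 0;0 -0.3 0 0 0 0 0;0 -0.3 0 0 0 0 0;0 -0.3 0 0 0 0 0;0 -0.3 0 0 0 0 0;0 -0.3 0 0 0 0 0;0 -0.3 0 0 0 0 0;0 0 0 0 0 0 0;0 0 0 0 0 0 0"}}

```text
t: 36.43
eef_pos: [0.5973, -0.0083, 0.2315]
tool_rot: [0.078, -0.576, 0.806, -0.109]
contact_force: [-0.7, -0.2, -0.6]
gripper_width: 0.499
```

```bash
python3 -c "
from look import *
from chk import C,a,n
T,S=bright('s25',(325,200),(255,95),95)
for P in(T,S): print(proj(P,[C-.08*a,C+.08*a,C+.105*a]).round(1).tolist(), [(np.round(x['location'],1),round(x['score'],2)) for k in ('probe_tip','cup_mouth','probe') for x in nets.spot_point(P,k)[:1]])"
```

```text
[[388.2, 212.9], [363.0, 274.8], [359.2, 284.1]] [(array([357.7, 284.6]), 0.82), (array([358.4, 281.6]), 0.62), (array([373.4, 242.8]), 0.66)]
[[275.7, 119.7], [327.0, 144.3], [335.1, 148.2]] [(array([332.7, 146.8]), 0.92), (array([333. , 155.2]), 0.66), (array([304.1, 127.8]), 0.62)]
```

View pics/s25.png

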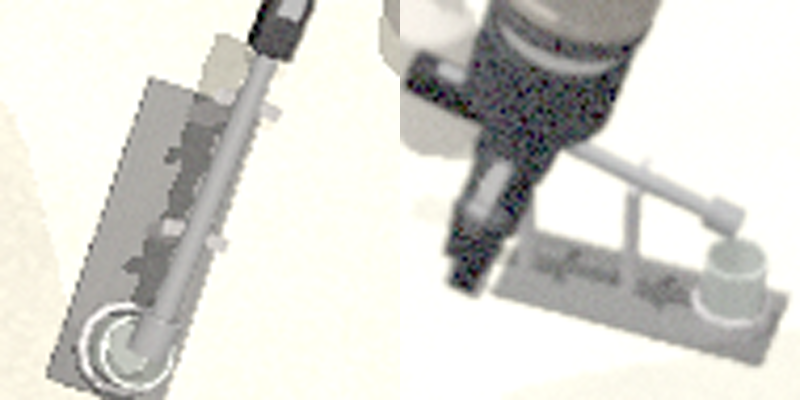

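```bash
python3 -c "
from look import *
T=imaging.read_camera('top');save(T,'tf.png')
print(bot.hand_in())"
```

```text
the job is handed in; nothing more can be done
None
```

View pics/tf.png

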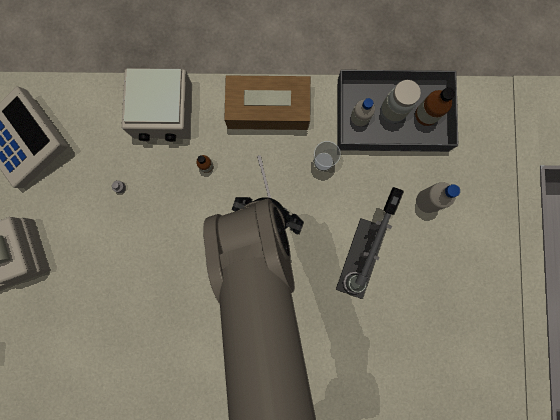

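The cup stands upright on the ring floor. The probe lies in both notches, sloping down, with its tip over the cup. I handed the job in at about 37 s of the 61 s allowed; the hand-in reports no verdict.

- **Last checks:** The seated probe lies within 1–3 px of where a properly laid one should appear in both cameras. Any error is mostly a few mm further downhill, and the tip is over the cup mouth, well inside the 19 mm allowed. The cup's rim centre came out within 1 px of the expected position.
- **Setting down:** I lowered the probe in steps of about 1 mm until it touched, at about 20 N. I backed off about 1.7 mm before opening the fingers slowly, and the probe did not visibly move on release.
- **Bystanders:** Nothing in the last picture looks moved, but the arm hides the jar and part of the spatula there. I judged this by eye and did not measure it.
- **What disagreed:** The first two tries to grip the probe closed empty. The fingertips sat well short of the reported tool point, and I only got a grip with the tool point about 17 mm below bench level. I used the tool-to-probe offset from that grip, confirmed in the pictures, to place the probe.

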